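Build an interlocked carton bundle on the stacking fixture

TASK

Stack the cartons on the steel fixture for strapping, like brickwork one carton thick: first lay two long cartons end to end along its back lip, the first close up to the end stop so that it holds the part-present pin down, then set the gusseted straightedge on the bed with its face flush against the front of that row, about midway along it, and leave it there. On top lay a second course of half, long, half carton, and the long cartons that are left (none, one or two) as a third course laid like the first (a single one at either end), all closed up and in line, the ends even and every joint over the middle of a carton below. Leave the transmitter, the display module and the wrench where they are.

Things in the scene. Friction and masses are not known exactly. Their poses are not given: they have to be found in the camera images.
- fixture: stacking fixture, fixed: steel bed plate 12 mm thick, its own x from -20 to +130, y from -145 to +145 mm, origin at bench height. Along the back a lip 10 mm high above the bed, front face at x = +112. At the +y end an end stop 34 mm high above the bed (x 62 to 112), face at y = +125; behind it a switch housing to y = 187, 30 mm high. Its front (-x) is open, toward the robot
- row (a point): point on top of the bed at the foot of the end stop's face, midway across the row of cartons (25 mm in front of the lip); axes as the fixture's. The row runs from here 240 mm to -y; its front face is at x = -25
- pin (a joint): part-present pin, a brass plunger 10 mm across standing 5 mm out of the bed, 13 mm from the end stop on the middle line of the row; 0 = up, 0.005 = pressed flush with the bed; spring force 0.3 N up, 0.7 N pressed (the weight of a carton holds it down)
- pin_top (a point): top of the pin
- mat: black rubber mat, fixed, 310 (x) x 350 (y) x 3 mm, on which the cartons start; origin under its centre
- long1: cardboard carton, long: 120 x 50 x 50 mm, origin at its centre, x axis along its 120 mm length; square in section, any long side may be up. About 0.24 kg. Starts on the rubber mat; may be absent
- long2: cardboard carton, long: 120 x 50 x 50 mm, origin at its centre, x axis along its 120 mm length; square in section, any long side may be up. About 0.24 kg. Starts on the rubber mat; may be absent
- long3: cardboard carton, long: 120 x 50 x 50 mm, origin at its centre, x axis along its 120 mm length; square in section, any long side may be up. About 0.24 kg. Starts on the rubber mat; may be absent
- long4: cardboard carton, long: 120 x 50 x 50 mm, origin at its centre, x axis along its 120 mm length; square in section, any long side may be up. About 0.24 kg. Starts on the rubber mat; may be absent
- long5: cardboard carton, long: 120 x 50 x 50 mm, origin at its centre, x axis along its 120 mm length; square in section, any long side may be up. About 0.24 kg. Starts on the rubber mat; may be absent
- half1: cardboard carton, half length: 60 x 50 x 50 mm, origin at its centre, x axis along its 60 mm length. 0.13 kg. Starts on the rubber mat
- half2: cardboard carton, half length: 60 x 50 x 50 mm, origin at its centre, x axis along its 60 mm length. 0.13 kg. Starts on the rubber mat
- straightedge: aluminium angle 200 mm long (y), 0.32 kg, loose, on the bench before the fixture: upright leg 5 mm thick, 32 high, working face its +x side at x = 0; foot 5 mm thick back to x = -70; at y = 0 a gusset plate 12 mm thick (y), x -68 to -5, 32 high, to grip it by, best at x = -48, fingers closing along y. Origin under the middle of the face, at the foot's underside
- edge_l (a point): point on the straightedge's working face 16 mm up, 90 mm to +y of its middle
- edge_r (a point): the same 90 mm to -y of its middle
- transmitter: level transmitter standing on a steel flange 110 mm across, about 170 mm high in all, origin under its centre; leave alone
- display: black display module, a puck 72 mm across, 30 mm high, origin under its centre; leave alone
- wrench: steel wrench 170 mm long lying on the bench; leave alone

How it is judged:
By the outcome, as a careful person would: the job done as asked, in the order asked, and still so for the second after the job is handed in, with the robot touching nothing.
Of long1, long2, long3, long4, long5 only 3 to 5 are there at a start; the rules pass over those that are not, and their reading is None.
At some moment in a run one of straightedge may be knocked a few centimetres aside while the robot is not near it.
Once in a run the grip may slacken for a moment while it holds something.
It also fails if it takes over 210 s, if anything falls off the work surface, if the arm or the gripper's body presses on something with over 40 N, if the wrist force passes 120 N, or if a joint passes its speed limit or range.

ROBOT

A 6-joint arm with a two-finger parallel gripper is mounted at the origin on the work surface. World frame = base frame: x ahead of the robot, y to its left, z up, the work surface at z = 0. Lengths are in m, angles in degrees, forces in N, time in s.
With the tool pointing down it reaches from about 0.3 to 0.75 m from the base axis. Payload 8.5 kg.
Tool frame: the origin (TCP) lies on the centre line of the jaws, within the pads' length; the fingertips stand 11 mm ahead of it and the grasp point (between the pads) lies 8 mm behind it; z points along the fingers, y is the line along which they close (so a half turn about z gives the same grasp; the last joint's range is limited). The gripper opens to 85 mm and grips with 20 to 120 N. Pads are 22 mm wide; open, the fingers measure 114 mm over their backs; the gripper's body (76 mm by 85 mm) begins 54 mm behind the grasp point. The pads swing forward as they close: fully open they stand 13 mm farther back than shut.
Start: joints at [-12.336, 21.807, 74.336, -0, 83.858, -12.336], TCP at [0.55, 0, 0.242] pointing down, gripper open.
Joint ranges: [-178.18, 178.18], [-50.72, 133.34], [12.68, 142.11], [-81.47, 261.47], [9.98, 163.14], [-165.26, 165.26]. Speed limits (degrees/s): [136.94, 136.94, 180, 180, 180, 180].

INTERFACE

Orientations are given as a 3x3 rotation matrix whose columns are the frame's x, y, z axes.
In Python, from rig import env gives the robot as it stands.
- The arm moves only by the shell command python3 nudge.py 'ROWS' [FORCE]. ROWS is a JSON object with one list for each field, all of the same length, 1 to 10, a row being the entries at one place: dx, dy, dz (the shift in shares of the most that a row can go, 1 being 50 mm), yaw (a turn about the tool's z in units of 5 degrees), jaw (the finger opening in m); each row shifts and turns the commanded pose from where the row before left it, along the tool's axes as they then stand; what a row does not reach is not made up. A row lasts 1/10 s, in which the tool goes at most 0.05 m and 8.59 degrees, less where a joint would pass 70% of its speed; a pose out of reach is approached as far as the arm can. The fingers move at their own pace and stop on an object; FORCE is the grip in N (left out, the last holds). Time passes only in rows, so rows that do not move let the fingers close. It prints the time, the measured TCP pose, the force, the opening and the grip force at its end. Input that does not fit is refused with a message, and nothing moves.
- env.observe(): the state, without advancing time (a new reading comes with each control period).
- env.get_image(name): name is "scene" or "side" or "wrist"; returns a dict with "pixels" (400x640x3 uint8, red, green, blue), "K" (3x3 intrinsics, pixels), "extrinsics" (4x4, takes a point from world to camera coordinates). Camera axes: x right, y down, z forward; pixel columns grow to the right and rows downward; lengths in m; the calibration is good to about 2 mm. A picture is of the moment at which its call begins. There is no depth.
- env.close_job(): hands the job in; it is judged then, once.
The state is a dict: "time_s": time; "q": joint angles; "qvel": joint speeds; "joint_efforts": joint torques, N m; "position": TCP position; "tool_rot": TCP orientation; "ft_force": force on the tool from outside, world axes, zero at the start; "wrist_torque": the same for the moment, N m; "grip_width": finger opening in m; "gripper_force": force on a finger pad.
Only numpy, scipy, OpenCV 4.12 (cv2) and the standard library are available. Lean on these libraries where they do the work, as an engineer would, in place of code of your own. Each camera call takes 0.05 s, during which the arm holds its last target. There are 200 camera calls.

## Working session

There is one attempt and no reset: what is moved stays moved. The work goes in short steps, Python scripts to look and compute and a shell command to move; the robot and the scene stay as the last step left them, time stands still between calls to the robot, and variables do not carry over. Pictures are saved under pics/ and viewed, at most 14 in all, crops included, and the job is handed in when it is done.

```bash
ls; mkdir -p pics; python3 - <<'E'
from rig import env
import cv2,numpy as np
o=env.observe();print(o)
for n in("scene","side","wrist"):
    d=env.get_image(n);cv2.imwrite(f"pics/{n}0.png",d["pixels"][:,:,::-1]);np.savez(f"pics/{n}0.npz",**d);print(n,d["K"].tolist(),np.round(d["extrinsics"],4).tolist())
E
```

```text
nudge.py
pics
rig.py
{'time_s': 0.0, 'q': array([-1.23371727e+01,  2.18394689e+01,  7.43860984e+01, -9.27915912e-05,
        8.38576138e+01, -1.23368624e+01]), 'qvel': array([-0.16217697,  0.02347963,  0.04964794, -0.01805799, -0.10356438,
       -0.06620901]), 'joint_efforts': array([-1.00240642e-03, -4.48466885e+01, -2.31285810e+01, -2.87182611e-04,
        4.73836102e-03,  1.77242771e-05]), 'position': array([5.49713274e-01, 4.66128663e-05, 2.41718109e-01]), 'tool_rot': array([[ 5.46130124e-06,  9.99998994e-01, -1.41860127e-03],
       [ 9.99999952e-01, -5.02349579e-06,  3.08621073e-04],
       [ 3.08613637e-04, -1.41860289e-03, -9.99998946e-01]]), 'ft_force': array([ 0.00791339, -0.79929851, -0.33902422]), 'wrist_torque': array([-0.00443795,  0.01739622,  0.00627282]), 'gripper_force': 0.0, 'grip_width': 0.08552975418502903}
scene [[396.0653624188161, 0.0, 322.1002541362246], [0.0, 396.0653624188161, 202.53257210300222], [0.0, 0.0, 1.0]] [[0.7558, 0.6545, -0.017, -0.4498], [0.3769, -0.4562, -0.8062, -0.2005], [-0.5354, 0.6029, -0.5915, 1.6837], [0.0, 0.0, 0.0, 1.0]]
side [[395.1960993142541, 0.0, 310.5306254964995], [0.0, 395.1960993142541, 203.9518887961126], [0.0, 0.0, 1.0]] [[0.7973, -0.6034, 0.012, -0.4611], [-0.3971, -0.5394, -0.7425, 0.2531], [0.4545, 0.5873, -0.6697, 0.9365], [0.0, 0.0, 0.0, 1.0]]
wrist [[343.64898046612643, 0.0, 324.6039971054647], [0.0, 343.64898046612643, 197.1302570271366], [0.0, 0.0, 1.0]] [[1.0, -0.0002, -0.0024, -0.5494], [0.0005, -0.9546, 0.298, -0.0397], [-0.0023, -0.298, -0.9546, 0.3801], [0.0, 0.0, 0.0, 1.0]]
```
View pics/scene0.png

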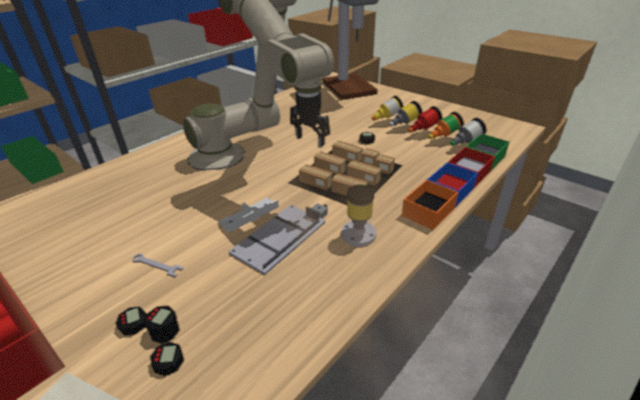

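View pics/side0.png

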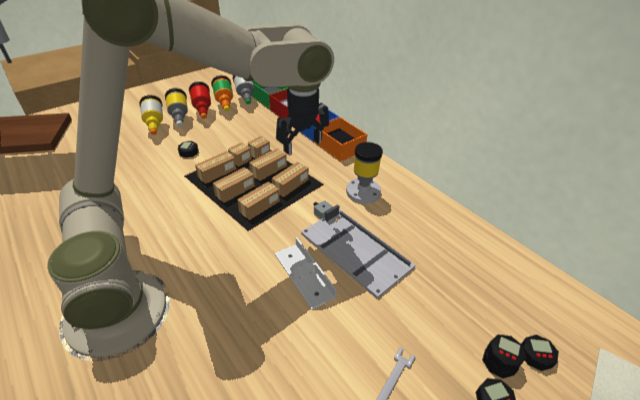

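Scene: 5 long cartons and 2 halves on the mat (side image x 195–320, y 135–225), the fixture at (360,250), and the straightedge at (305,275) before it.

The manual's scale: shifts go in shares of 50 mm and turns go in units of 5 degrees. Converting my numbers, -0.05 m is -1, 0.05 m is 1.

```bash
cat > h.py <<'E'
from rig import env
import cv2,numpy as np
def grab(n,tag):
    d=env.get_image(n);cv2.imwrite(f"pics/{tag}.png",d["pixels"][:,:,::-1]);np.savez(f"pics/{tag}.npz",**d)
def load(tag): return dict(np.load(f"pics/{tag}.npz"))
def ray(d,p,z):
    E=d["extrinsics"];R=E[:3,:3];C=-R.T@E[:3,3]
    v=R.T@np.linalg.inv(d["K"])@np.array([p[0],p[1],1.]);return (C+v*(z-C[2])/v[2])[:2]
def proj(d,P):
    P=np.atleast_2d(P);E=d["extrinsics"];c=P@E[:3,:3].T+E[:3,3];q=c@d["K"].T;return q[:,:2]/q[:,2:]
E
python3 - <<'E'
from h import *
d=load("side0")
for n,p,z in [("bed fl",(303,230),.012),("bed fr",(378,296),.012),("bed br",(413,265),.012),("stop",(325,205),.046),("mat l",(186,181),.003),("mat near",(248,227),.003),("mat r",(322,185),.003),("edge l",(297,240),.032),("edge r",(335,297),.032),("disp",(188,146),.03),("tx",(364,190),0),("wr",(402,350),0)]: print(n,ray(d,p,z).round(3))
E
python3 nudge.py '{"dx":[1,1,1,0.8,0],"dy":[0,0,0,0,0],"dz":[-1,-1,-0.8,0,0],"yaw":[0,0,0,0,0],"jaw":[0.085,0.085,0.085,0.085,0.085]}'
python3 -c "
from h import *
grab('wrist','w1')"
```

```text
bed fl [ 0.507 -0.058]
bed fr [ 0.522 -0.347]
bed br [ 0.663 -0.332]
stop [ 0.599 -0.041]
mat l [0.336 0.357]
mat near [0.392 0.053]
mat r [0.683 0.077]
edge l [ 0.46  -0.095]
edge r [ 0.426 -0.296]
disp [0.414 0.504]
tx [ 0.779 -0.021]
wr [ 0.472 -0.475]
time_s: 0.65
position: [0.5495, 0.1536, 0.3448]
tool_rot: [[-0.005, 1.0, 0.001], [1.0, 0.005, 0.001], [0.001, 0.001, -1.0]]
ft_force: [-0.2, -0.7, -0.9]
grip_width: 0.085
gripper_force: 0.0
```

View pics/w1.png

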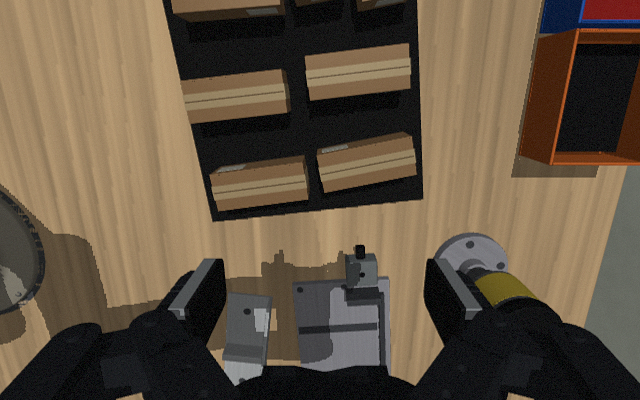

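Mat cartons upper part is in view (tops seen at y 0–200); the fixture end at (345,320). Taking one view further out, one from the -y side.

In the tool's units: 0.05 m is 1, -0.03 m is -0.6.

```bash
python3 nudge.py '{"dx":[1,1,0,0],"dy":[0,0,0,0],"dz":[-0.6,-0.4,0,0],"yaw":[0,0,0,0],"jaw":[0.085,0.085,0.085,0.085]}' | head -3
python3 -c "
from h import *
grab('wrist','w2')"
python3 nudge.py '{"dx":[-1,-1,-1,-1,-1,-1,-1,-1,-1,-1],"dy":[0,0,0,0,0,0,0,0,0,0],"dz":[0,0,0,0,0,0,0,0,0,0.4],"yaw":[0,0,0,0,0,0,0,0,0,0],"jaw":[0.085,0.085,0.085,0.085,0.085,0.085,0.085,0.085,0.085,0.085]}' | head -3
python3 nudge.py '{"dx":[-1,0,0],"dy":[0,0,0],"dz":[0,0,0],"yaw":[0,0,0],"jaw":[0.085,0.085,0.085]}' | head -3
python3 -c "
from h import *
grab('wrist','w3')
for t in('w2','w3'): cv2.imwrite(f'pics/{t}b.png',cv2.resize(cv2.imread(f'pics/{t}.png'),(800,500),interpolation=cv2.INTER_CUBIC))"
```

```text
time_s: 1.1
position: [0.5502, 0.2387, 0.3879]
tool_rot: [[-0.0, 1.0, -0.001], [1.0, 0.0, -0.001], [-0.001, -0.001, -1.0]]
time_s: 2.15
position: [0.5485, -0.2615, 0.3711]
tool_rot: [[0.003, 1.0, 0.002], [1.0, -0.003, -0.002], [-0.002, 0.002, -1.0]]
time_s: 2.45
position: [0.5486, -0.3096, 0.3687]
tool_rot: [[0.004, 1.0, -0.002], [1.0, -0.004, 0.002], [0.002, -0.002, -1.0]]
```

View pics/w2b.png

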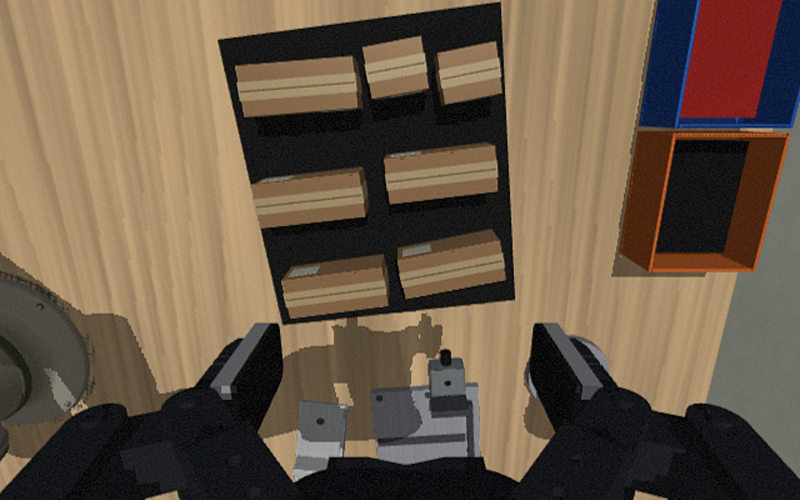

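View pics/w3b.png

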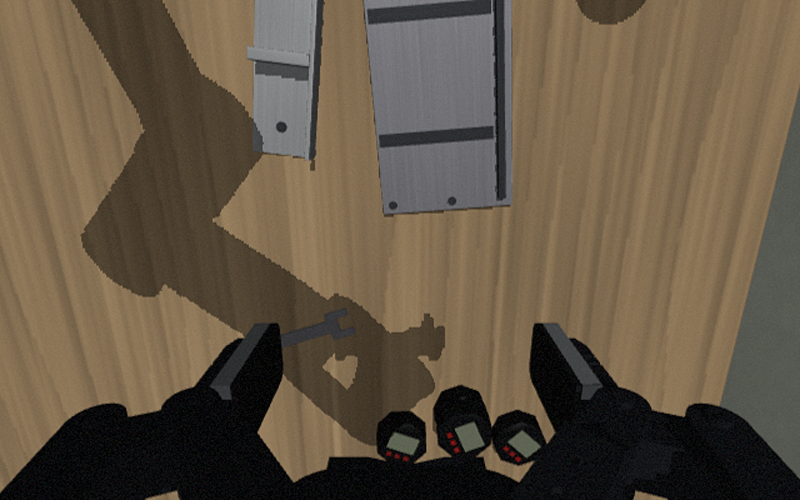

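w2 shows 5 long and 2 half cartons on the mat (rows at y≈80, 185, 275 of the 800-px view). w3 shows the fixture's -y end (385,215)-(510,205) and the straightedge's -y end (313,165). One more view, between the two.

In the tool's units: 0.05 m is 1, -0.02 m is -0.4.

```bash
python3 nudge.py '{"dx":[1,1,0,0],"dy":[0,0,0,0],"dz":[-0.4,-0.2,0,0],"yaw":[0,0,0,0],"jaw":[0.085,0.085,0.085,0.085]}' | head -3
python3 - <<'E'
from h import *
from scipy.optimize import minimize
grab('wrist','w4')
im=cv2.imread('pics/w4.png');cv2.imwrite('pics/w4b.png',cv2.resize(im[0:260,130:476],None,fx=2.3,fy=2.3,interpolation=cv2.INTER_CUBIC))
d=load('w2');im=d['pixels'];g=im.max(2)
S=1.25
mat=np.array([(219,38),(501,2),(515,300),(282,325)])/S
poly=np.zeros(g.shape,np.uint8);cv2.fillConvexPoly(poly,mat.astype(np.int32),1)
m=((g>55)*poly).astype(np.uint8);m=cv2.morphologyEx(m,cv2.MORPH_OPEN,np.ones((3,3)))
n,lab,st,ce=cv2.connectedComponentsWithStats(m)
def hull(p,L):
    x,y,a=p;c,s=np.cos(a),np.sin(a)
    P=[(x+c*u*L/2-s*v*.025,y+s*u*L/2+c*v*.025,z) for u in(-1,1) for v in(-1,1) for z in(.003,.053)]
    return cv2.convexHull(proj(d,P).astype(np.float32))
for i in range(1,n):
    if st[i,4]<800: continue
    M=(lab==i).astype(np.uint8)
    L=.12 if st[i,2]>70 else .06
    Mb=cv2.resize(M,None,fx=4,fy=4,interpolation=cv2.INTER_NEAREST)
    def cost(p):
        q=np.zeros_like(Mb);cv2.fillPoly(q,[np.int32(np.round((hull(p,L)+.5)*4*16-8))],1,shift=4);return 1-(q&Mb).sum()/(q|Mb).sum()
    x0=ray(d,ce[i],.035)
    best=min((minimize(cost,[*x0,a],method='Nelder-Mead',options=dict(initial_simplex=np.array([[*x0,a],[x0[0]+.008,x0[1],a],[x0[0],x0[1]+.008,a],[*x0,a+.08]]))) for a in(0.,.15)),key=lambda r:r.fun)
    print(st[i],L,best.x[:2].round(4),np.degrees(best.x[2]).round(2),round(best.fun,3))
E
```

```text
time_s: 2.9
position: [0.5496, -0.2101, 0.3995]
tool_rot: [[-0.003, 1.0, 0.001], [1.0, 0.003, -0.001], [-0.001, 0.001, -1.0]]
[ 290   29   53   50 2124] 0.06 [0.5392 0.3569] 9.48 0.037
[ 349   33   53   50 2099] 0.06 [0.6146 0.352 ] 10.13 0.058
[ 188   44  102   50 4112] 0.12 [0.4376 0.3389] 4.21 0.034
[ 307  114   92   49 3587] 0.12 [0.5876 0.2488] 6.94 0.024
[ 201  133   93   50 3546] 0.12 [0.442  0.2208] 6.58 0.03
[ 318  183   87   56 3498] 0.12 [0.6025 0.1393] 12.11 0.025
[ 225  204   86   51 3427] 0.12 [0.4652 0.1101] 8.45 0.028
```

View pics/w4b.png

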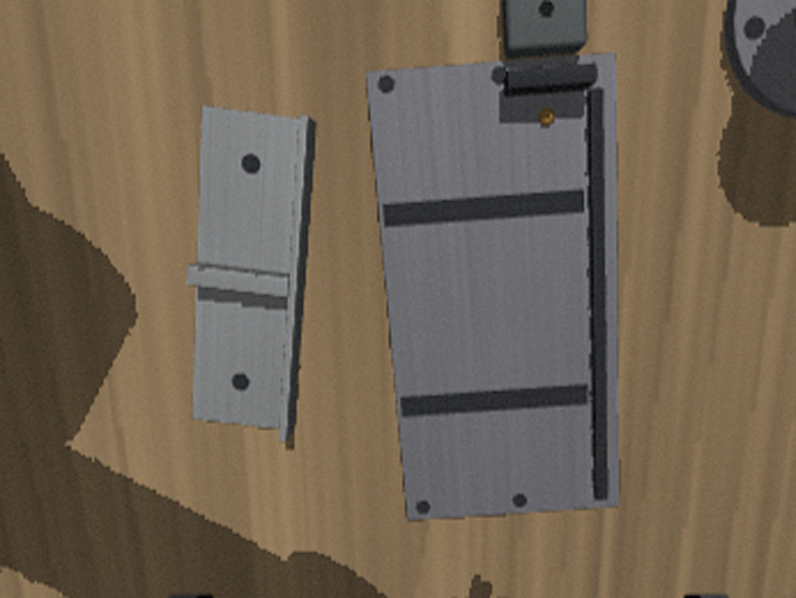

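The crop shows the bed corners (367,72), (616,54), (620,505), (408,521), the pin (546,117), and the straightedge with its gusset top at (239,279). Fitting poses.

```bash
cat > fit.py <<'E'
from h import *
from scipy.optimize import least_squares
def fit(d,pts,pix,x0):
    pts=np.array(pts,float)/1000
    def W(p): c,s=np.cos(p[2]),np.sin(p[2]);return np.c_[p[0]+c*pts[:,0]-s*pts[:,1],p[1]+s*pts[:,0]+c*pts[:,1],pts[:,2]]
    r=least_squares(lambda p:(proj(d,W(p))-pix).ravel(),x0,loss='soft_l1')
    return r.x,(proj(d,W(r.x))-pix)
def show(n,r): print(n,r[0][:2].round(4),np.degrees(r[0][2]).round(2),r[1].round(1).tolist())
E
python3 - <<'E'
from fit import *
d=load('w4');f=lambda a:np.array(a,float)/2.3+[130,0]-.28
F=fit(d,[(-20,145,12),(130,145,12),(130,-145,12),(-20,-145,12),(87,112,17),(112,125,12),(112,-145,12)],f([(367,72),(616,54),(620,505),(408,521),(546,117),(587,92),(594,498)]),[.53,-.2,0])
show('fix',F)
S=fit(d,[(-70,100,5),(-70,-100,5),(-68,6,32),(-68,-6,32),(-5,6,32),(-5,-6,32),(0,100,32),(0,-100,32)],f([(203,106),(193,420),(189,264),(188,284),(290,275),(289,297),(314,118),(291,436)]),[.46,-.2,0])
show('str',S)
x,y,a=F[0];c,s=np.cos(a),np.sin(a)
for n,p in [('row',(87,125)),('c1',(87,65)),('c2',(87,-55))]: print(n,x+c*p[0]/1e3-s*p[1]/1e3,y+s*p[0]/1e3+c*p[1]/1e3)
E
```

```text
fix [ 0.5306 -0.2014] 4.28 [[-0.8, -0.0], [0.2, -0.9], [0.0, 0.9], [-0.2, 0.2], [0.5, -0.2], [-0.1, -0.4], [0.2, 4.7]]
str [ 0.457  -0.1836] -7.02 [[0.3, -0.6], [0.5, -0.8], [-0.0, 0.2], [0.2, 0.1], [0.5, 1.1], [0.4, 0.0], [-1.6, -1.2], [-1.2, 2.4]]
row 0.6080714426077072 -0.07027132621835716
c1 0.6125482090840549 -0.13010408114336666
c2 0.6215017420367506 -0.24976959099338564
```

```bash
cat > go.py <<'E'
# usage: go.py x y z psi -> shift in present tool axes and turn
import sys
from h import *
def rep(x,y,z,psi):
    o=env.observe();R=o["tool_rot"];p=o["position"]
    t=(np.degrees(np.arctan2(R[1,0],R[0,0]))-psi+180)%360-180
    c=np.arctan2(R[1,0],R[0,0]);d=np.array([x,y,z])-p
    print("pos",p.round(4),"psi",np.degrees(c).round(2),"w",round(o["grip_width"],4),"gf",round(o["gripper_force"],1),"ft",o["ft_force"].round(1),"t",o["time_s"])
    print("shift",np.round([d[0]*np.cos(c)+d[1]*np.sin(c),d[0]*np.sin(c)-d[1]*np.cos(c),-d[2]],4),"turn",t.round(2))
rep(*map(float,sys.argv[1:]))
E
python3 go.py .4652 .1101 .031 8.45
```

```text
pos [ 0.5497 -0.2112  0.3986] psi 90.07 w 0.0846 gf 0.0 ft [ 0.2 -0.3  0.3] t 2.95
shift [ 0.3214 -0.0841  0.3676] turn 81.62
```

```bash
python3 nudge.py '{"dx":[0.8,0.8,0.8,0.8,0.8,0.8,0.8,0.8],"dy":[-0.21,-0.21,-0.21,-0.21,-0.21,-0.21,-0.21,-0.21],"dz":[0.4,0.4,0.4,0.4,0.4,0.4,0.4,0.4],"yaw":[0,0,0,0,0,0,0,0],"jaw":[0.085,0.085,0.085,0.085,0.085,0.085,0.085,0.085]}' 40 >/dev/null
python3 nudge.py '{"dx":[0,0,0,0,0,0,0,0,0,0],"dy":[0,0,0,0,0,0,0,0,0,0],"dz":[0.24,0.24,0.24,0.24,0.24,0.24,0.24,0.24,0.24,0.24],"yaw":[1.632,1.632,1.632,1.632,1.632,1.632,1.632,1.632,1.632,1.632],"jaw":[0.085,0.085,0.085,0.085,0.085,0.085,0.085,0.085,0.085,0.085]}' >/dev/null
python3 nudge.py '{"dx":[0,0],"dy":[0,0],"dz":[0,0],"yaw":[0,0],"jaw":[0.085,0.085]}' >/dev/null
python3 go.py .4652 .1101 .031 8.45
```

```text
pos [0.4661 0.1076 0.1183] psi 8.57 w 0.0851 gf 0.0 ft [-0.6 -0.1 -0.4] t 4.95
shift [-0.0005 -0.0026  0.0873] turn 0.12
```

In the tool's units: 0.03 m is 0.6, 0.027 m is 0.54.

```bash
python3 nudge.py '{"dx":[0,0,0,0,0,0,0,0,0],"dy":[-0.052,0,0,0,0,0,0,0,0],"dz":[0.6,0.6,0.54,0,0,0,0,0,0],"yaw":[0,0,0,0,0,0,0,0,0],"jaw":[0.085,0.085,0.085,0.085,0.045,0.045,0.045,0.045,0.045]}' 40
python3 go.py .4652 .1101 .031 8.45
python3 nudge.py '{"dx":[0,0,0,0],"dy":[0,0,0,0],"dz":[-0.6,-0.8,-0.8,0],"yaw":[0,0,0,0],"jaw":[0.045,0.045,0.045,0.045]}' 40
python3 -c "
from h import *
grab('wrist','g1')"
python3 go.py .6118 -.1360 .15 94.28
```

```text
time_s: 5.85
position: [0.4665, 0.1106, 0.033]
tool_rot: [[0.989, 0.147, 0.003], [0.147, -0.989, -0.0], [0.003, 0.001, -1.0]]
ft_force: [-0.4, -0.5, 7.6]
grip_width: 0.0495
gripper_force: 42.1
pos [0.4665 0.1106 0.033 ] psi 8.43 w 0.0495 gf 42.1 ft [-0.4 -0.5  7.6] t 5.85
shift [-0.0014  0.0003  0.002 ] turn -0.02
time_s: 6.25
position: [0.4677, 0.1108, 0.1465]
tool_rot: [[0.989, 0.147, 0.01], [0.147, -0.989, -0.0], [0.01, 0.002, -1.0]]
ft_force: [-0.2, 0.1, -3.2]
grip_width: 0.0494
gripper_force: 43.7
pos [0.4665 0.1107 0.1439] psi 8.43 w 0.0495 gf 43.7 ft [-0.3  0.1 -3.8] t 6.3
shift [ 0.1076  0.2653 -0.0061] turn -85.85
```

View pics/g1.png

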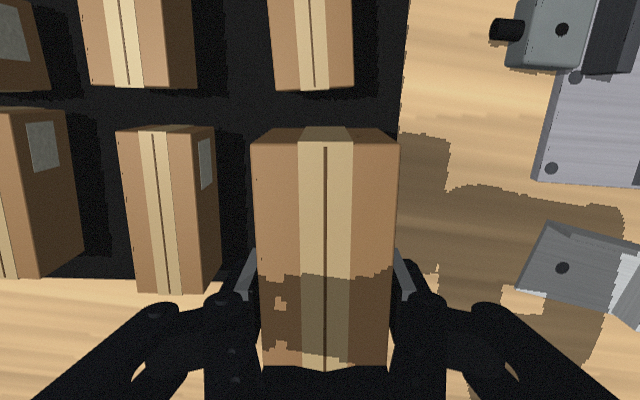

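The carton is held square, its far top edge at v≈144, x 251–399.

```bash
cat > hand.py <<'E'
# hand.py tag base_below_tcp u1 v1 u2 v2 : far top end of held 50 mm carton in tool frame
import sys
from h import *
t=sys.argv[1];b,u1,v1,u2,v2=map(float,sys.argv[2:]);d=load(t);o=env.observe();p=o["position"];R=o["tool_rot"]
z=p[2]-b+.05
for q in((u1,v1),(u2,v2)): print("tool xy",((R.T@(np.r_[ray(d,q,z),z]-p))*1e3).round(1))
E
python3 hand.py g1 .03 251 143 399 145
python3 nudge.py '{"dx":[0.36,0.36,0.36,0.36,0.36,0.36],"dy":[0.884,0.884,0.884,0.884,0.884,0.884],"dz":[0,0,0,0,0,0],"yaw":[0,0,0,0,0,0],"jaw":[0.045,0.045,0.045,0.045,0.045,0.045]}' >/dev/null
python3 nudge.py '{"dx":[0,0,0,0,0,0,0,0,0,0],"dy":[0,0,0,0,0,0,0,0,0,0],"dz":[0,0,0,0,0,0,0,0,0,0],"yaw":[-1.716,-1.716,-1.716,-1.716,-1.716,-1.716,-1.716,-1.716,-1.716,-1.716],"jaw":[0.045,0.045,0.045,0.045,0.045,0.045,0.045,0.045,0.045,0.045]}' >/dev/null
python3 nudge.py '{"dx":[0,0],"dy":[0,0],"dz":[0,0],"yaw":[0,0],"jaw":[0.045,0.045]}' >/dev/null
python3 go.py .6118 -.1360 .15 94.28
```

```text
tool xy [ 60.4 -23.6 -19.7]
tool xy [ 59.7  25.8 -19.6]
pos [ 0.6108 -0.1358  0.1403] psi 93.97 w 0.0495 gf 43.8 ft [-0.6  0.  -2.6] t 8.1
shift [-0.0003  0.001  -0.0097] turn -0.31
```

In the tool's units: 0.03 m is 0.6, 0.02 m is 0.4, -0.3 degrees is -0.06.

```bash
python3 nudge.py '{"dx":[0,0,0,0,0,0,0],"dy":[0,0,0,0,0,0,0],"dz":[0.6,0.6,0.4,0.2,0.08,0,0],"yaw":[-0.06,0,0,0,0,0,0],"jaw":[0.045,0.045,0.045,0.045,0.045,0.045,0.045]}'
python3 nudge.py '{"dx":[0,0,0,0],"dy":[0.04,0.02,0.02,0],"dz":[0,0,0,0],"yaw":[0,0,0,0],"jaw":[0.045,0.045,0.045,0.045]}' | sed -n '2p;4p'
python3 go.py .6125 -.1301 .042 94.28
```

```text
time_s: 8.8
position: [0.6117, -0.1361, 0.0484]
tool_rot: [[-0.078, 0.997, 0.002], [0.997, 0.078, -0.001], [-0.001, 0.002, -1.0]]
ft_force: [-0.1, -0.6, -3.3]
grip_width: 0.0497
gripper_force: 43.7
position: [0.6133, -0.1358, 0.0479]
ft_force: [-10.6, -2.5, 3.1]
pos [ 0.6133 -0.1358  0.0479] psi 94.46 w 0.0493 gf 44.6 ft [-10.6  -2.5   3.1] t 9.2
shift [ 0.0057 -0.0004  0.0059] turn 0.18
```

```bash
python3 nudge.py '{"dx":[0,0,0,0],"dy":[-0.03,0,0,0],"dz":[0.06,0.04,0.02,0],"yaw":[0,0,0,0],"jaw":[0.045,0.045,0.045,0.045]}' | sed -n '2p;4p'
python3 nudge.py '{"dx":[0.04,0.04,0.02,0.02,0],"dy":[0,0,0,0,0],"dz":[0,0,0,0,0],"yaw":[0,0,0,0,0],"jaw":[0.045,0.045,0.045,0.045,0.045]}' | sed -n '2p;4p'
python3 go.py .6125 -.1301 .042 94.28
```

```text
position: [0.6132, -0.136, 0.0421]
ft_force: [-7.1, -0.5, 3.2]
position: [0.6129, -0.1317, 0.0423]
ft_force: [-7.6, -8.8, 3.4]
pos [ 0.6129 -0.1317  0.0423] psi 94.44 w 0.0489 gf 44.5 ft [-7.6 -8.8  3.4] t 10.1
shift [ 0.0016 -0.0002  0.0003] turn 0.16
```

```bash
python3 nudge.py '{"dx":[0.02,0.02,0],"dy":[0,0,0],"dz":[0,0,0],"yaw":[0,0,0],"jaw":[0.045,0.045,0.045]}' | sed -n '2p;4p'
python3 nudge.py '{"dx":[0.02,0],"dy":[0,0],"dz":[0,0],"yaw":[0,0],"jaw":[0.045,0.045]}' | sed -n '2p;4p'
python3 go.py .6125 -.1301 .042 94.28
```

```text
position: [0.6127, -0.1295, 0.0423]
ft_force: [-7.5, -9.4, 2.6]
position: [0.6126, -0.1287, 0.0423]
ft_force: [-7.5, -8.4, 3.7]
pos [ 0.6126 -0.1287  0.0423] psi 94.44 w 0.0494 gf 41.6 ft [-7.5 -8.4  3.7] t 10.6
shift [-0.0014 -0.0002  0.0003] turn 0.16
```

In the tool's units: -0.0005 m is -0.01, 0.001 m is 0.02.

```bash
python3 nudge.py '{"dx":[0.02,0.02,0],"dy":[-0.01,0,0],"dz":[0,0,0],"yaw":[0,0,0],"jaw":[0.045,0.045,0.045]}' | sed -n '2p;4p'
python3 nudge.py '{"dx":[0.02,0.02,0],"dy":[0,0,0],"dz":[0,0,0],"yaw":[0,0,0],"jaw":[0.045,0.045,0.045]}' | sed -n '2p;4p'
python3 -c "
from h import *
grab('wrist','p1')
im=cv2.imread('pics/p1.png');cv2.imwrite('pics/p1b.png',cv2.resize(im[40:260,200:480],None,fx=2.5,fy=2.5,interpolation=cv2.INTER_CUBIC))"
python3 go.py .6125 -.1301 .042 94.28
```

```text
position: [0.6126, -0.1279, 0.0423]
ft_force: [-5.1, -15.4, 0.7]
position: [0.6126, -0.1279, 0.0424]
ft_force: [-5.2, -23.9, -0.6]
pos [ 0.6126 -0.1279  0.0424] psi 94.41 w 0.0496 gf 41.8 ft [ -5.6 -22.6  -0.7] t 11.25
shift [-0.0022 -0.0002  0.0004] turn 0.13
```

View pics/p1b.png

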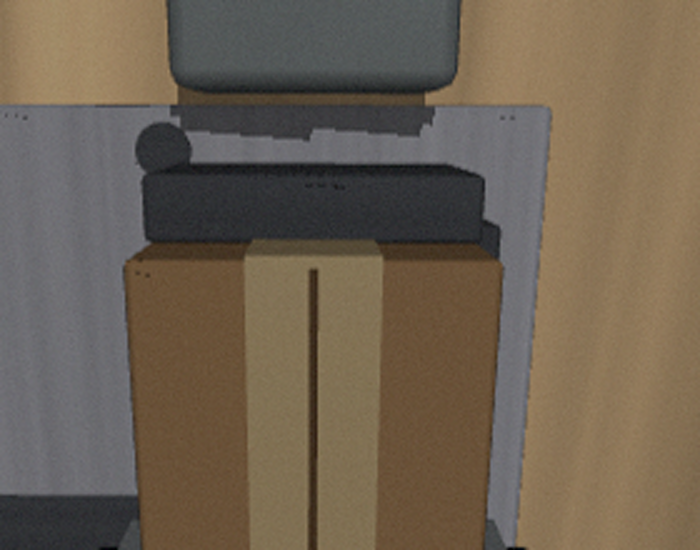

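The carton stands against the stop (stop front edge at v≈240, touching the carton's end), back against the lip. Release and go to the next.

```bash
python3 nudge.py '{"dx":[-0.03,0,0,0],"dy":[0,0,0,0],"dz":[0,0,0,0],"yaw":[0,0,0,0],"jaw":[0.066,0.066,0.066,0.066]}' | sed -n '2p;4p;5p'
python3 nudge.py '{"dx":[0,0,0,0],"dy":[0,0,0,0],"dz":[-0.6,-0.8,-0.8,0],"yaw":[0,0,0,0],"jaw":[0.066,0.066,0.085,0.085]}' | sed -n '2p'
python3 go.py .6025 .1393 .031 12.11
```

```text
position: [0.6125, -0.1239, 0.0416]
ft_force: [0.5, -0.2, 0.2]
grip_width: 0.0657
position: [0.6145, -0.1246, 0.1573]
pos [ 0.6145 -0.1246  0.1573] psi 94.54 w 0.085 gf 0.0 ft [0.1 0.2 0.7] t 12.05
shift [0.264  0.009  0.1263] turn 82.43
```

In the tool's units: 0.044 m is 0.88, 0.0015 m is 0.03.

```bash
python3 nudge.py '{"dx":[0.88,0.88,0.88,0.88,0.88,0.88],"dy":[0.03,0.03,0.03,0.03,0.03,0.03],"dz":[0,0,0,0,0,0],"yaw":[0,0,0,0,0,0],"jaw":[0.085,0.085,0.085,0.085,0.085,0.085]}' >/dev/null
python3 nudge.py '{"dx":[0,0,0,0,0,0,0,0,0,0],"dy":[0,0,0,0,0,0,0,0,0,0],"dz":[0.08,0.08,0.08,0.08,0.08,0.08,0.08,0.08,0.08,0.08],"yaw":[1.648,1.648,1.648,1.648,1.648,1.648,1.648,1.648,1.648,1.648],"jaw":[0.085,0.085,0.085,0.085,0.085,0.085,0.085,0.085,0.085,0.085]}' >/dev/null
python3 nudge.py '{"dx":[0,0],"dy":[0,0],"dz":[0,0],"yaw":[0,0],"jaw":[0.085,0.085]}' >/dev/null
python3 go.py .6025 .1393 .033 12.11
```

```text
pos [0.6004 0.1398 0.1111] psi 12.34 w 0.085 gf 0.0 ft [-0.3 -1.1  0. ] t 13.85
shift [0.0019 0.0009 0.0781] turn 0.23
```

In the tool's units: 0.03 m is 0.6, 0.018 m is 0.36, 0.2 degrees is 0.04.

```bash
python3 nudge.py '{"dx":[0.04,0,0,0,0,0,0,0,0],"dy":[0.02,0,0,0,0,0,0,0,0],"dz":[0.6,0.6,0.36,0,0,0,0,0,0],"yaw":[0.04,0,0,0,0,0,0,0,0],"jaw":[0.085,0.085,0.085,0.085,0.045,0.045,0.045,0.045,0.045]}' 40 | sed -n '2p;4,6p'
python3 nudge.py '{"dx":[0,0,0,0],"dy":[0,0,0,0],"dz":[-0.6,-0.8,-0.8,0],"yaw":[0,0,0,0],"jaw":[0.045,0.045,0.045,0.045]}' 40 | sed -n '2p;4,6p'
python3 go.py .620 -.2536 .15 94.35
```

```text
position: [0.6034, 0.1392, 0.035]
ft_force: [-0.3, 0.8, 6.9]
grip_width: 0.0494
gripper_force: 43.6
position: [0.6048, 0.1392, 0.1494]
ft_force: [0.2, 0.1, -2.4]
grip_width: 0.0491
gripper_force: 43.0
pos [0.6048 0.1392 0.1494] psi 11.93 w 0.0491 gf 43.0 ft [ 0.2  0.1 -2.4] t 15.15
shift [-0.0663  0.3874 -0.0006] turn -82.42
```

```bash
python3 nudge.py '{"dx":[-0.166,-0.166,-0.166,-0.166,-0.166,-0.166,-0.166,-0.166],"dy":[0.968,0.968,0.968,0.968,0.968,0.968,0.968,0.968],"dz":[0,0,0,0,0,0,0,0],"yaw":[0,0,0,0,0,0,0,0],"jaw":[0.045,0.045,0.045,0.045,0.045,0.045,0.045,0.045]}' >/dev/null
python3 nudge.py '{"dx":[0,0,0,0,0,0,0,0,0,0],"dy":[0,0,0,0,0,0,0,0,0,0],"dz":[0,0,0,0,0,0,0,0,0,0],"yaw":[-1.648,-1.648,-1.648,-1.648,-1.648,-1.648,-1.648,-1.648,-1.648,-1.648],"jaw":[0.045,0.045,0.045,0.045,0.045,0.045,0.045,0.045,0.045,0.045]}' >/dev/null
python3 nudge.py '{"dx":[0,0],"dy":[0,0],"dz":[0,0],"yaw":[0,0],"jaw":[0.045,0.045]}' | tail -3
python3 go.py .620 -.2536 .050 94.35
```

```text
ft_force: [-0.4, 0.6, -2.1]
grip_width: 0.0494
gripper_force: 43.1
pos [ 0.6173 -0.2534  0.1428] psi 94.09 w 0.0494 gf 43.1 ft [-0.4  0.6 -2.1] t 17.15
shift [-0.0004  0.0026  0.0928] turn -0.26
```

```bash
python3 nudge.py '{"dx":[0,0,0,0,0,0,0],"dy":[0.02,0,0,0,0,0,0],"dz":[0.6,0.6,0.4,0.2,0.1,0.06,0],"yaw":[-0.05,0,0,0,0,0,0],"jaw":[0.045,0.045,0.045,0.045,0.045,0.045,0.045]}' | sed -n '2p;4p'
python3 nudge.py '{"dx":[0,0,0],"dy":[0.02,0.02,0],"dz":[0,0,0],"yaw":[0,0,0],"jaw":[0.045,0.045,0.045]}' | sed -n '2p;4p'
python3 go.py .6216 -.2476 .044 94.35
```

```text
position: [0.6188, -0.2536, 0.046]
ft_force: [0.4, -0.1, -1.6]
position: [0.6208, -0.2534, 0.0459]
ft_force: [-0.1, 0.1, -2.3]
pos [ 0.6208 -0.2534  0.0459] psi 94.55 w 0.0493 gf 43.1 ft [-0.1  0.1 -2.3] t 18.15
shift [0.0057 0.0012 0.0019] turn 0.2
```

In the tool's units: 0.001 m is 0.02, 0.0008 m is 0.016, 0.2 degrees is 0.04.

```bash
python3 nudge.py '{"dx":[0,0,0],"dy":[0.016,0.016,0],"dz":[0.02,0,0],"yaw":[0.04,0,0],"jaw":[0.045,0.045,0.045]}' | sed -n '2p;4p'
python3 nudge.py '{"dx":[0.04,0.04,0.02,0],"dy":[0,0,0,0],"dz":[0,0,0,0],"yaw":[0,0,0,0],"jaw":[0.045,0.045,0.045,0.045]}' | sed -n '2p;4p'
python3 nudge.py '{"dx":[0.02,0.02,0],"dy":[0,0,0],"dz":[0,0,0],"yaw":[0,0,0],"jaw":[0.045,0.045,0.045]}' | sed -n '2p;4p'
python3 go.py .6216 -.2476 .044 94.35
```

```text
position: [0.6218, -0.2532, 0.0443]
ft_force: [-2.9, 0.4, -0.7]
position: [0.6214, -0.2482, 0.0443]
ft_force: [-3.5, -1.1, -2.2]
position: [0.6214, -0.2477, 0.0443]
ft_force: [-3.9, -9.9, -3.5]
pos [ 0.6214 -0.2477  0.0443] psi 94.31 w 0.0492 gf 43.0 ft [-3.9 -9.9 -3.5] t 19.15
shift [0.0001 0.0002 0.0003] turn -0.04
```

In the tool's units: -0.001 m is -0.02.

```bash
python3 nudge.py '{"dx":[-0.02,0,0,0],"dy":[0,0,0,0],"dz":[0,0,0,0],"yaw":[0,0,0,0],"jaw":[0.066,0.066,0.066,0.066]}' | sed -n '2p;4p;5p'
python3 nudge.py '{"dx":[0,0,0,0,0,0,0,0],"dy":[0,-0.4,-0.8,-0.8,0,0,0,0],"dz":[-0.8,-1,-1,-1,-1,-0.8,0,0],"yaw":[0,0,0,0,0,0,0,0],"jaw":[0.066,0.066,0.085,0.085,0.085,0.085,0.085,0.085]}' | sed -n '2p'
python3 - <<'E'
from h import *
grab('wrist','w5')
im=cv2.imread('pics/w5.png');cv2.imwrite('pics/w5b.png',cv2.resize(im[0:240,200:520],None,fx=2.5,fy=2.5,interpolation=cv2.INTER_CUBIC))
E
```

```text
position: [0.622, -0.2468, 0.0446]
ft_force: [0.2, 0.5, -0.5]
grip_width: 0.0658
position: [0.541, -0.2531, 0.2994]
```

View pics/w5b.png

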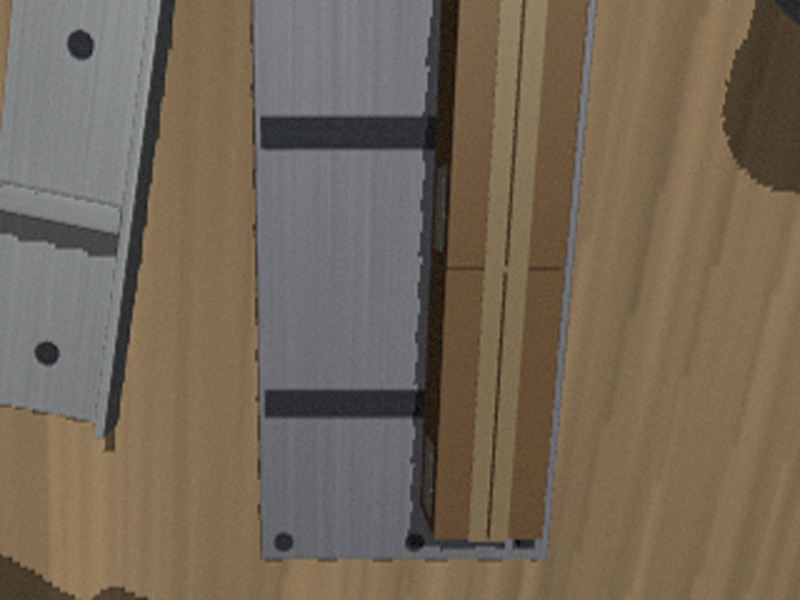

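Row closed up and straight against the lip (joint at v=268). Refit straightedge from its gusset end (120,206)/(119,233) and leg end (107,437).

```bash
python3 - <<'E'
from fit import *
d=load('w5');f=lambda a:np.array(a,float)/2.5+[200,0]-.3
S=fit(d,[(-5,6,32),(-5,-6,32),(0,-100,32),(-5,-100,32)],f([(121,206),(119,233),(107,437),(95,433)]),[.457,-.1836,-.122])
show('str',S)
for q in([.457,-.1836,np.radians(-7.02)],S[0]):
    a=q[2];g=np.array(q[:2])+np.array([-np.cos(a),-np.sin(a)])*.048;print('grip',g)
E
# put the camera over the straightedge
python3 nudge.py '{"dx":[-0.6,-0.6,-0.4,0],"dy":[-1,-1,0,0],"dz":[0,0,0,0],"yaw":[0,0,0,0],"jaw":[0.085,0.085,0.085,0.085]}' | sed -n 2p
python3 - <<'E'
from h import *
grab('wrist','w6')
im=cv2.imread('pics/w6.png');cv2.imwrite('pics/w6b.png',cv2.resize(im[0:240,200:520],None,fx=2.5,fy=2.5,interpolation=cv2.INTER_CUBIC))
E
```

```text
str [ 0.4555 -0.1826] -6.16 [[0.3, -0.6], [-0.2, -0.2], [-0.4, 0.1], [0.2, 0.9]]
grip [ 0.40935983 -0.17773364]
grip [ 0.40774864 -0.17741625]
position: [0.4598, -0.3329, 0.297]
```

View pics/w6b.png

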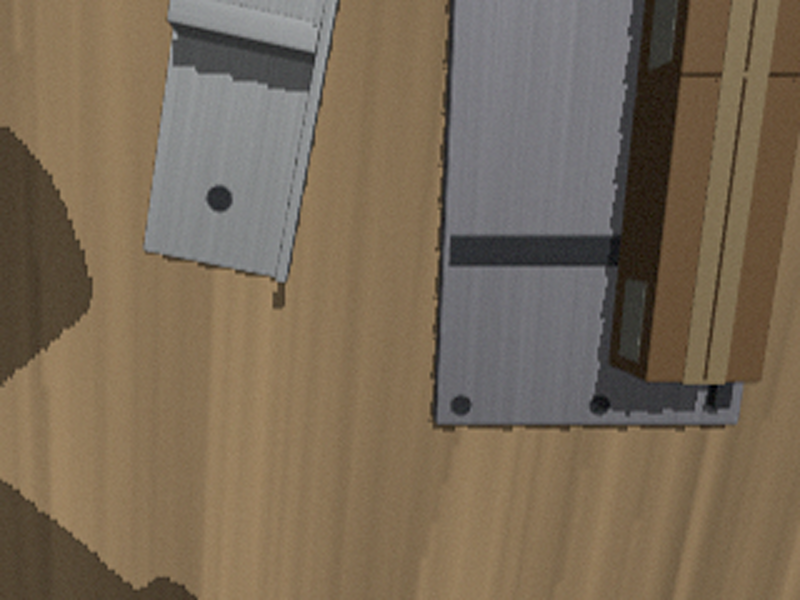

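```bash
python3 - <<'E'
from fit import *
d=load('w6');f=lambda a:np.array(a,float)/2.5+[200,0]-.3
S=fit(d,[(-5,-6,32),(-68,-6,32),(0,-100,32),(-5,-100,32),(-70,-100,5)],f([(313,52),(172,22),(288,281),(273,277),(146,251)]),[.457,-.1836,-.122])
show('str',S)
q=S[0];a=q[2];g=np.array(q[:2])+np.array([-np.cos(a),-np.sin(a)])*.048;print('grip',g)
E
python3 go.py .4085 -.1776 .12 -6.5
```

```text
str [ 0.4555 -0.1828] -6.41 [[1.0, -0.2], [-2.5, -0.5], [-0.1, 0.3], [1.5, 1.0], [-0.6, -0.2]]
grip [ 0.40782867 -0.17748466]
pos [ 0.4604 -0.3315  0.2971] psi 94.26 w 0.0853 gf 0.0 ft [ 1.  -0.1  0.1] t 20.85
shift [ 0.1574 -0.0403  0.1771] turn 100.76
```

In the tool's units: 0.0393 m is 0.786, -0.01 m is -0.2, 8.4 degrees is 1.68.

```bash
python3 nudge.py '{"dx":[0.786,0.786,0.786,0.786,0,0],"dy":[-0.2,-0.2,-0.2,-0.2,0,0],"dz":[0,0,0,0,0,0],"yaw":[0,0,0,0,1.68,1.68],"jaw":[0.085,0.085,0.085,0.085,0.085,0.085]}' >/dev/null
python3 nudge.py '{"dx":[0,0,0,0,0,0,0,0,0,0],"dy":[0,0,0,0,0,0,0,0,0,0],"dz":[0.34,0.34,0.34,0.34,0.34,0.34,0.34,0.34,0.34,0.34],"yaw":[1.68,1.68,1.68,1.68,1.68,1.68,1.68,1.68,1.68,1.68],"jaw":[0.085,0.085,0.085,0.085,0.085,0.085,0.085,0.085,0.085,0.085]}' >/dev/null
python3 nudge.py '{"dx":[0,0],"dy":[0,0],"dz":[0,0],"yaw":[0,0],"jaw":[0.06,0.06]}' >/dev/null
python3 go.py .4080 -.1776 .02 -6.5
python3 - <<'E'
from h import *
grab('wrist','w7')
im=cv2.imread('pics/w7.png');cv2.imwrite('pics/w7b.png',im)
E
```

```text
pos [ 0.4091 -0.1767  0.1289] psi -6.16 w 0.0607 gf 0.0 ft [-0.   0.7  0.5] t 22.65
shift [-0.001   0.0011  0.1089] turn 0.34
```

View pics/w7b.png

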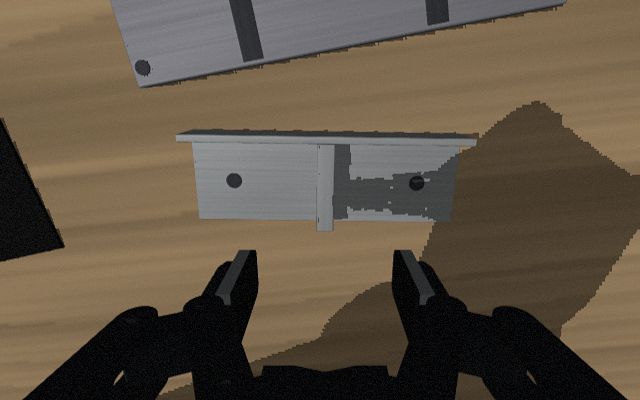

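Gusset at (325,143–230), centred between the fingers; leg leans 0.8° clockwise, so a small extra turn.

The manual's scale: shifts go in shares of 50 mm and turns go in units of 5 degrees. Converting my numbers, 0.04 m is 0.8, 0.03 m is 0.6, 0.7 degrees is 0.14.

```bash
python3 - <<'E'
from fit import *
d=load('w7')
S=fit(d,[(-68,6,32),(-68,-6,32),(0,100,32),(0,-100,32),(-5,100,32),(-5,-100,32)],np.array([(317,231),(333,231),(178,134),(476,138),(177,142),(476,147)])-.0,[.457,-.1836,-.122])
show('str',S);q=S[0];a=q[2];g=np.array(q[:2])+np.array([-np.cos(a),-np.sin(a)])*.048;print('grip',g)
E
python3 nudge.py '{"dx":[0,0,0,0,0,0],"dy":[0.01,0,0,0,0,0],"dz":[0.8,0.6,0.5,0.2,0.08,0],"yaw":[0.14,0,0,0,0,0],"jaw":[0.06,0.06,0.06,0.06,0.06,0.06]}' | sed -n '2p;4p'
```

```text
str [ 0.4556 -0.1839] -7.03 [[-0.2, 0.4], [0.5, 0.7], [-3.1, 0.0], [1.9, 0.6], [-1.2, -0.3], [0.8, -0.8]]
grip [ 0.40791507 -0.17801807]
position: [0.4094, -0.1781, 0.0205]
ft_force: [-0.0, 0.7, -0.2]
```

```bash
python3 nudge.py '{"dx":[0,0,0,0,0,0],"dy":[0,0,0,0,0,0],"dz":[0,0,0,0,0,0],"yaw":[0,0,0,0,0,0],"jaw":[0.005,0.005,0.005,0.005,0.005,0.005]}' 80 | sed -n '2p;4,6p'
python3 nudge.py '{"dx":[0,0,0],"dy":[0,0,0],"dz":[-0.6,-0.6,0],"yaw":[0,0,0],"jaw":[0.005,0.005,0.005]}' | sed -n '2p;4,6p'
python3 go.py .5377 -.1938 .08 4.35
```

```text
position: [0.4091, -0.178, 0.0206]
ft_force: [-1.9, 1.2, 8.7]
grip_width: 0.01
gripper_force: 79.1
position: [0.41, -0.1787, 0.0825]
ft_force: [0.5, 0.8, -3.6]
grip_width: 0.0102
gripper_force: 79.2
pos [ 0.41   -0.1787  0.0825] psi -7.14 w 0.0102 gf 79.2 ft [ 0.5  0.8 -3.6] t 24.2
shift [ 0.1285 -0.0009  0.0025] turn -11.49
```

```bash
python3 nudge.py '{"dx":[0.64,0.64,0.64,0.4,0,0],"dy":[0,0,0,0,0,0],"dz":[0,0,0,0,0,0],"yaw":[0,0,-1.14,-1.16,0,0],"jaw":[0.005,0.005,0.005,0.005,0.005,0.005]}' | sed -n '4,6p'
python3 go.py .5377 -.1938 .035 4.35
```

```text
ft_force: [-0.3, -0.1, -3.7]
grip_width: 0.0102
gripper_force: 79.0
pos [ 0.5233 -0.1898  0.0784] psi 4.29 w 0.0102 gf 79.0 ft [-0.3 -0.1 -3.7] t 24.8
shift [0.0141 0.0051 0.0434] turn -0.06
```

In the tool's units: 0.02 m is 0.4, 0.015 m is 0.3.

```bash
python3 nudge.py '{"dx":[0.2,0.08,0,0,0,0],"dy":[0.1,0,0,0,0,0],"dz":[0,0.4,0.3,0.12,0,0],"yaw":[0,0,0,0,0,0],"jaw":[0.005,0.005,0.005,0.005,0.005,0.005]}' | sed -n '2p;4,6p'
python3 - <<'E'
from h import *
grab('wrist','p2')
im=cv2.imread('pics/p2.png');cv2.imwrite('pics/p2b.png',cv2.resize(im[0:240,160:480],None,fx=2.5,fy=2.5,interpolation=cv2.INTER_CUBIC))
E
python3 go.py .5457 -.1932 .0325 4.35
```

```text
position: [0.5383, -0.1944, 0.0393]
ft_force: [-0.0, 0.2, -3.1]
grip_width: 0.0103
gripper_force: 79.0
pos [ 0.5386 -0.1945  0.0396] psi 4.32 w 0.0105 gf 79.0 ft [ 0.5  0.1 -3. ] t 25.45
shift [ 0.0072 -0.0007  0.0071] turn -0.03
```

View pics/p2b.png

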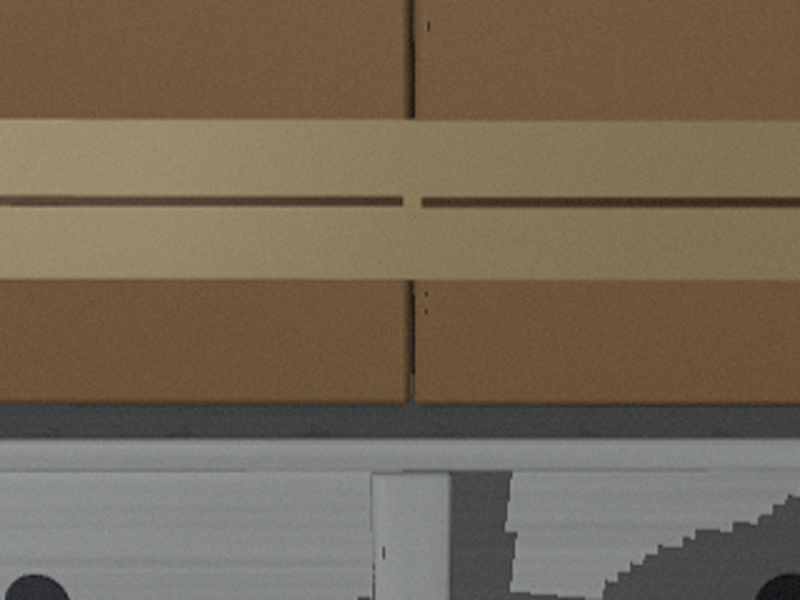

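Straightedge parallel to the row front (gap v 403–438), gusset x 411 exactly at the joint. Lower and push home.

```bash
python3 nudge.py '{"dx":[0,0,0,0],"dy":[0,0,0,0],"dz":[0.08,0.04,0.02,0],"yaw":[0,0,0,0],"jaw":[0.005,0.005,0.005,0.005]}' | sed -n '2p;4p'
python3 nudge.py '{"dx":[0.06,0.04,0.02,0.02,0],"dy":[0,0,0,0,0],"dz":[0,0,0,0,0],"yaw":[0,0,0,0,0],"jaw":[0.005,0.005,0.005,0.005,0.005]}' | sed -n '2p;4p'
python3 nudge.py '{"dx":[0.02,0],"dy":[0,0],"dz":[0,0],"yaw":[0,0],"jaw":[0.005,0.005]}' | sed -n '2p;4p'
python3 nudge.py '{"dx":[0.02,0],"dy":[0,0],"dz":[0,0],"yaw":[0,0],"jaw":[0.005,0.005]}' | sed -n '2p;4p'
```

```text
position: [0.5385, -0.1943, 0.0327]
ft_force: [-3.3, 0.8, 5.8]
position: [0.5451, -0.1939, 0.0327]
ft_force: [-6.9, 0.0, 6.5]
position: [0.5454, -0.1938, 0.0327]
ft_force: [-8.6, -0.3, 7.6]
position: [0.5455, -0.1937, 0.0327]
ft_force: [-14.0, -1.6, 11.7]
```

In the tool's units: -0.001 m is -0.02.

```bash
python3 nudge.py '{"dx":[0,0,0,0,0],"dy":[0,0,0,0,0],"dz":[-0.02,0,0,0,0],"yaw":[0,0,0,0,0],"jaw":[0.005,0.04,0.04,0.04,0.04]}' | sed -n '2p;4,5p'
python3 nudge.py '{"dx":[0,0,0,0,0,0],"dy":[0,0,0,0,0,0],"dz":[-0.4,-0.6,-0.8,-1,0,0],"yaw":[0,0,0,0,0,0],"jaw":[0.04,0.04,0.06,0.085,0.085,0.085]}' 40 | sed -n '2p;5p'
python3 - <<'E'
from h import *
grab('wrist','p3')
im=cv2.imread('pics/p3.png');cv2.imwrite('pics/p3b.png',cv2.resize(im,(800,500),interpolation=cv2.INTER_CUBIC))
E
python3 go.py .5392 .3569 .12 9.48
```

```text
position: [0.5478, -0.1936, 0.033]
ft_force: [-0.0, -0.3, -0.0]
grip_width: 0.0401
position: [0.5478, -0.1936, 0.1737]
grip_width: 0.0849
pos [ 0.5473 -0.1933  0.1724] psi 4.36 w 0.0849 gf 0.0 ft [ 0.1  0.6 -0.3] t 27.9
shift [ 0.0337 -0.5493  0.0524] turn -5.12
```

View pics/p3b.png

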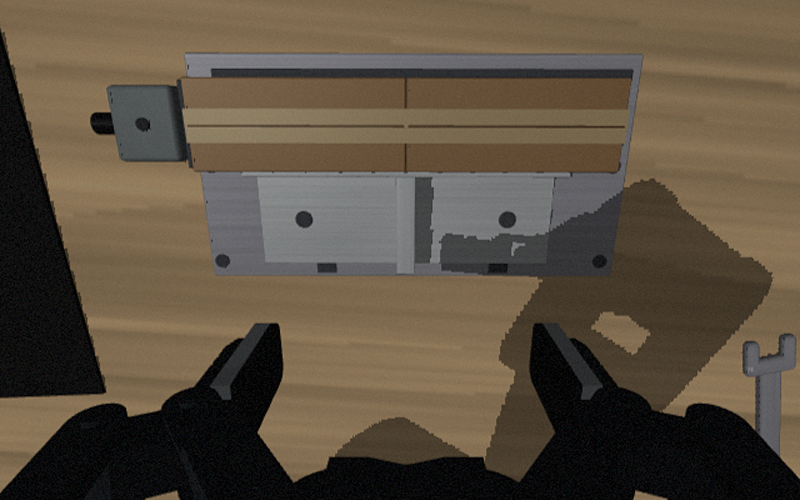

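Straightedge flush and central against the row (face line v≈174 from x 242 to 572); row still closed. Next, the first half carton.

In the tool's units: -0.05 m is -1, 0.003 m is 0.06.

```bash
python3 nudge.py '{"dx":[0.06,0.06,0.06,0.06,0.06,0.06,0.06,0.06,0.06,0.06],"dy":[-1,-1,-1,-1,-1,-1,-1,-1,-1,-1],"dz":[0,0,0,0,0,0,0,0,0,0],"yaw":[0,0,0,0,0,0,0,0,0,0],"jaw":[0.085,0.085,0.085,0.085,0.085,0.085,0.085,0.085,0.085,0.085]}' >/dev/null
python3 nudge.py '{"dx":[0.06,0,0,0],"dy":[-0.98,0,0,0],"dz":[0.6,0.4,0,0],"yaw":[0,-1.02,0,0],"jaw":[0.085,0.085,0.085,0.085]}' >/dev/null
python3 go.py .5392 .3569 .033 9.48
python3 - <<'E'
from h import *
grab('wrist','w8')
im=cv2.imread('pics/w8.png');cv2.imwrite('pics/w8b.png',im)
E
```

```text
pos [0.5388 0.3485 0.126 ] psi 9.31 w 0.0849 gf 0.0 ft [-0.5  0.4  0.4] t 29.3
shift [ 0.0018 -0.0082  0.093 ] turn -0.17
```

View pics/w8b.png

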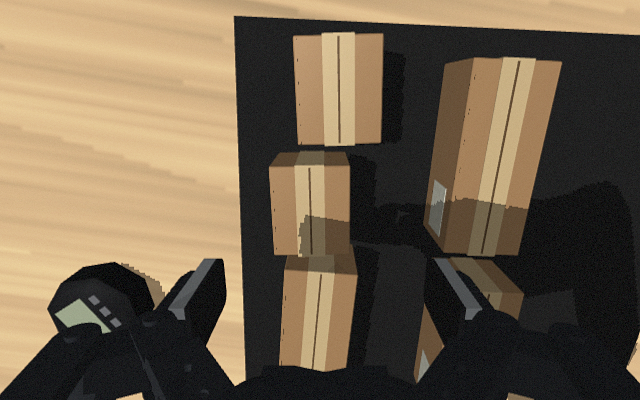

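Half 1 at (310,205) ahead of the jaws, half 2 behind it at (338,88), both clear of neighbours for the fingers.

In the tool's units: 0.03 m is 0.6, -0.008 m is -0.16, -0.2 degrees is -0.04.

```bash
python3 nudge.py '{"dx":[0.03,0,0,0,0],"dy":[-0.16,0,0,0,0],"dz":[0.6,0.6,0.6,0.06,0],"yaw":[-0.04,0,0,0,0],"jaw":[0.085,0.085,0.085,0.085,0.085]}' 40 >/dev/null
python3 go.py .5392 .3569 .033 9.48
python3 nudge.py '{"dx":[0,0,0,0,0],"dy":[0,0,0,0,0],"dz":[0,0,0,0,0],"yaw":[0,0,0,0,0],"jaw":[0.045,0.045,0.045,0.045,0.045]}' 40 | sed -n '2p;4,6p'
python3 nudge.py '{"dx":[0,0,0,0],"dy":[0,0,0,0],"dz":[-0.6,-0.8,-0.8,0],"yaw":[0,0,0,0],"jaw":[0.045,0.045,0.045,0.045]}' 40 | sed -n '2p;4,6p'
python3 - <<'E'
from h import *
grab('wrist','g3')
im=cv2.imread('pics/g3.png');cv2.imwrite('pics/g3b.png',cv2.resize(im[130:330,220:430],None,fx=2.5,fy=2.5,interpolation=cv2.INTER_CUBIC))
E
python3 go.py .6103 -.0980 .16 94.3
```

```text
pos [0.5398 0.3567 0.0348] psi 9.55 w 0.0848 gf 0.0 ft [ 0.3 -0.2 -0.1] t 29.85
shift [-0.0005 -0.0003  0.0018] turn 0.07
position: [0.5398, 0.3574, 0.0356]
ft_force: [-0.4, -1.3, 8.9]
grip_width: 0.0494
gripper_force: 43.1
position: [0.541, 0.3582, 0.1502]
ft_force: [0.9, 0.8, -1.0]
grip_width: 0.0496
gripper_force: 42.3
pos [0.5399 0.3576 0.1468] psi 9.65 w 0.0495 gf 42.3 ft [-0.4  0.2 -1.9] t 30.8
shift [-0.007   0.461  -0.0132] turn -84.65
```

View pics/g3b.png

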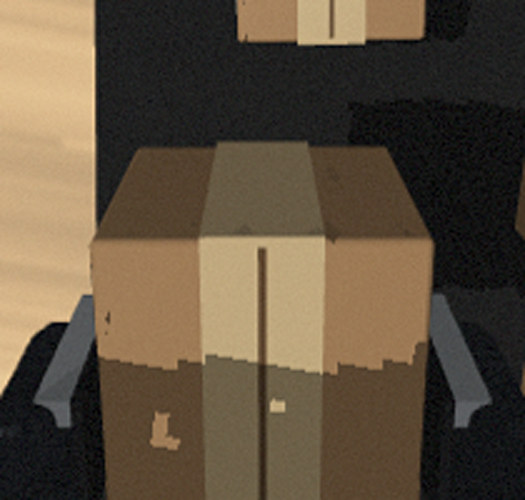

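The held half carton's far top edge runs (92,240)–(432,240) in the crop. That is 15 pictures by my count, one over the limit, so I view no more and measure by code from here.

```bash
python3 hand.py g3 .0326 256.6 225.8 392.6 225.8
python3 nudge.py '{"dx":[-0.014,-0.014,-0.014,-0.014,-0.014,-0.014,-0.014,-0.014,-0.014,-0.014],"dy":[0.922,0.922,0.922,0.922,0.922,0.922,0.922,0.922,0.922,0.922],"dz":[-0.02,-0.02,-0.02,-0.02,-0.02,-0.02,-0.02,-0.02,-0.02,-0.02],"yaw":[0,0,0,0,0,0,0,0,0,0],"jaw":[0.045,0.045,0.045,0.045,0.045,0.045,0.045,0.045,0.045,0.045]}' >/dev/null
python3 nudge.py '{"dx":[0,0,0,0,0,0,0,0,0,0],"dy":[0,0,0,0,0,0,0,0,0,0],"dz":[0,0,0,0,0,0,0,0,0,0],"yaw":[-1.692,-1.692,-1.692,-1.692,-1.692,-1.692,-1.692,-1.692,-1.692,-1.692],"jaw":[0.045,0.045,0.045,0.045,0.045,0.045,0.045,0.045,0.045,0.045]}' >/dev/null
python3 nudge.py '{"dx":[0,0],"dy":[0,0],"dz":[0,0],"yaw":[0,0],"jaw":[0.045,0.045]}' | tail -3
python3 go.py .6103 -.0980 .096 94.3
```

```text
tool xy [ 29.4 -24.6 -17.2]
tool xy [ 29.4  25.6 -17.3]
ft_force: [0.0, -0.5, -2.2]
grip_width: 0.0493
gripper_force: 42.3
pos [ 0.609  -0.0983  0.1528] psi 94.02 w 0.0493 gf 42.3 ft [ 0.  -0.5 -2.2] t 33.0
shift [0.0002 0.0013 0.0568] turn -0.28
```

```bash
python3 nudge.py '{"dx":[0.012,0,0,0,0],"dy":[0.026,0,0,0,0],"dz":[0.6,0.4,0.08,0,0],"yaw":[-0.056,0,0,0,0],"jaw":[0.045,0.045,0.045,0.045,0.045]}' | sed -n '2p;4p'
python3 go.py .6103 -.0974 .0946 94.3
```

```text
position: [0.6112, -0.098, 0.1008]
ft_force: [0.6, 0.2, -0.2]
pos [ 0.6112 -0.098   0.1008] psi 94.47 w 0.0496 gf 42.4 ft [ 0.6  0.2 -0.2] t 33.5
shift [ 0.0006 -0.0008  0.0062] turn 0.17
```

```bash
python3 nudge.py '{"dx":[0.012,0,0,0],"dy":[-0.016,0,0,0],"dz":[0.06,0.04,0.02,0],"yaw":[0.034,0,0,0],"jaw":[0.045,0.045,0.045,0.045]}' | sed -n '2p;4p'
python3 go.py .6103 -.0974 .0946 94.3
```

```text
position: [0.6099, -0.0973, 0.0946]
ft_force: [-2.2, 0.6, 3.9]
pos [ 0.6099 -0.0973  0.0946] psi 94.36 w 0.0494 gf 42.9 ft [-2.2  0.6  3.9] t 33.9
shift [-0.0001  0.0004 -0.    ] turn 0.06
```

```bash
cat > auto.py <<'E'
# auto.py tag base L : far-end position (tool x, mm) of the held carton by brightness step across its far top edge
import sys
from h import *
def auto(t,b,L,p,R):
    d=load(t);g=d["pixels"].astype(float).sum(2);z=p[2]-b+.05
    s=np.arange(-8,8.01,.25);out=[]
    def at(x,y): return proj(d,p+R@np.array([x,y,-(z-p[2])]))[0].astype(np.float32)
    for y in (-.02,-.015,.015,.02):
        pr=[]
        for k in s:
            q=np.array([at(L/2+k/1e3,y+e) for e in np.linspace(-.003,.003,9)]);pr.append(cv2.remap(g.astype(np.float32),q[:,:1],q[:,1:],1).mean())
        gr=np.gradient(cv2.GaussianBlur(np.array(pr,np.float32)[:,None],(1,5),0).ravel());i=np.argmin(gr);out.append((y*1e3,L*500+s[i],round(float(gr[i]),1)))
    return out
if __name__=="__main__":
    o=env.observe();print(auto(sys.argv[1],float(sys.argv[2]),float(sys.argv[3]),o["position"],o["tool_rot"]))
E
python3 - <<'E'
from auto import *
def Rz(p): a=np.radians(p);c,s=np.cos(a),np.sin(a);return np.array([[c,s,0],[s,-c,0],[0,0,-1.]])
print(auto('g1',.03,.12,np.array([.4665,.1107,.1439]),Rz(8.43)))
print(auto('g3',.0326,.06,np.array([.5399,.3576,.1468]),Rz(9.65)))
E
python3 nudge.py '{"dx":[0,0,0,0],"dy":[0,0,0,0],"dz":[0,0,0,0],"yaw":[0,0,0,0],"jaw":[0.066,0.066,0.066,0.066]}' | sed -n '2p;4p;5p'
python3 nudge.py '{"dx":[0,0,0,0],"dy":[0,0,0,0],"dz":[-0.6,-0.8,0,0],"yaw":[0,0,0,0],"jaw":[0.066,0.085,0.085,0.085]}' | sed -n '2p'
python3 go.py .5876 .2488 .1 6.94
```

```text
[(-20.0, np.float64(60.25), -40.7), (-15.0, np.float64(60.0), -39.8), (15.0, np.float64(60.0), -36.6), (20.0, np.float64(60.0), -38.4)]
[(-20.0, np.float64(29.25), -32.9), (-15.0, np.float64(29.25), -31.9), (15.0, np.float64(29.5), -33.3), (20.0, np.float64(29.5), -33.3)]
position: [0.6099, -0.0973, 0.0937]
ft_force: [0.5, -0.3, 0.3]
grip_width: 0.0659
position: [0.61, -0.0973, 0.1644]
pos [ 0.61   -0.0973  0.1644] psi 94.36 w 0.085 gf 0.0 ft [ 0.1  0.3 -0.7] t 34.7
shift [0.3468 0.004  0.0644] turn 87.42
```

Edge finder agrees with my readings. Next: the long carton for the middle.

In the tool's units: 0.0433 m is 0.866, 0.0005 m is 0.01.

```bash
python3 nudge.py '{"dx":[0.866,0.866,0.866,0.866,0.866,0.866,0.866,0.866],"dy":[0.01,0.01,0.01,0.01,0.01,0.01,0.01,0.01],"dz":[0,0,0,0,0,0,0,0],"yaw":[0,0,0,0,0,0,0,0],"jaw":[0.085,0.085,0.085,0.085,0.085,0.085,0.085,0.085]}' >/dev/null
python3 nudge.py '{"dx":[0,0,0,0,0,0,0,0,0,0],"dy":[0,0,0,0,0,0,0,0,0,0],"dz":[0.12,0.12,0.12,0.12,0.12,0.12,0.12,0.12,0.12,0.12],"yaw":[1.716,1.716,1.716,1.716,1.716,1.716,1.716,1.716,1.716,1.716],"jaw":[0.085,0.085,0.085,0.085,0.085,0.085,0.085,0.085,0.085,0.085]}' >/dev/null
python3 nudge.py '{"dx":[0,0,0],"dy":[0,0,0],"dz":[0,0,0],"yaw":[0.32,0,0],"jaw":[0.085,0.085,0.085]}' >/dev/null
python3 go.py .5876 .2488 .033 6.94
```

```text
pos [0.5874 0.2484 0.1037] psi 7.13 w 0.0846 gf 0.0 ft [ 0.1  0.2 -0.8] t 36.8
shift [ 0.0002 -0.0003  0.0707] turn 0.19
```

```bash
python3 nudge.py '{"dx":[0,0,0,0,0,0,0,0,0],"dy":[0,0,0,0,0,0,0,0,0],"dz":[0.6,0.6,0.22,0,0,0,0,0,0],"yaw":[0.04,0,0,0,0,0,0,0,0],"jaw":[0.085,0.085,0.085,0.085,0.045,0.045,0.045,0.045,0.045]}' 40 | sed -n '2p;4,6p'
python3 nudge.py '{"dx":[0,0,0,0,0],"dy":[0,0,0,0,0],"dz":[-0.6,-1,-1,0,0],"yaw":[0,0,0,0,0],"jaw":[0.045,0.045,0.045,0.045,0.045]}' 40 | sed -n '2p;4,6p'
python3 -c "
from h import *
grab('wrist','g4')"
python3 auto.py g4 .032 .12
python3 go.py .6170 -.1878 .16 94.3
```

```text
position: [0.5882, 0.2488, 0.0345]
ft_force: [-1.4, 0.7, 6.5]
grip_width: 0.0494
gripper_force: 43.7
position: [0.5874, 0.2484, 0.1636]
ft_force: [-0.5, 0.3, -3.4]
grip_width: 0.0493
gripper_force: 43.0
[(-20.0, np.float64(60.0), -58.0), (-15.0, np.float64(60.0), -55.3), (15.0, np.float64(60.25), -52.6), (20.0, np.float64(60.25), -51.2)]
pos [0.5868 0.2483 0.1619] psi 6.76 w 0.0494 gf 43.0 ft [ 0.3 -1.  -3.1] t 38.25
shift [-0.0214  0.4366  0.0019] turn -87.54
```

```bash
python3 nudge.py '{"dx":[-0.048,-0.048,-0.048,-0.048,-0.048,-0.048,-0.048,-0.048,-0.048],"dy":[0.97,0.97,0.97,0.97,0.97,0.97,0.97,0.97,0.97],"dz":[0,0,0,0,0,0,0,0,0],"yaw":[0,0,0,0,0,0,0,0,0],"jaw":[0.045,0.045,0.045,0.045,0.045,0.045,0.045,0.045,0.045]}' >/dev/null
python3 nudge.py '{"dx":[0,0,0,0,0,0,0,0,0,0],"dy":[0,0,0,0,0,0,0,0,0,0],"dz":[0,0,0,0,0,0,0,0,0,0],"yaw":[-1.716,-1.716,-1.716,-1.716,-1.716,-1.716,-1.716,-1.716,-1.716,-1.716],"jaw":[0.045,0.045,0.045,0.045,0.045,0.045,0.045,0.045,0.045,0.045]}' >/dev/null
python3 nudge.py '{"dx":[0,0,0],"dy":[0,0,0],"dz":[0,0,0],"yaw":[-0.34,0,0],"jaw":[0.045,0.045,0.045]}' | tail -3
python3 go.py .6172 -.1909 .0985 94.3
```

```text
ft_force: [0.5, -0.5, -3.1]
grip_width: 0.0494
gripper_force: 43.3
pos [ 0.6172 -0.1875  0.162 ] psi 94.09 w 0.0494 gf 43.3 ft [ 0.5 -0.5 -3.1] t 40.45
shift [-0.0034 -0.0002  0.0635] turn -0.21
```

```bash
python3 nudge.py '{"dx":[-0.068,0,0,0,0,0],"dy":[0,0,0,0,0,0],"dz":[0.6,0.4,0.2,0.04,0,0],"yaw":[-0.04,0,0,0,0,0],"jaw":[0.045,0.045,0.045,0.045,0.045,0.045]}' | sed -n '2p;4p'
python3 go.py .6172 -.1909 .0935 94.3
```

```text
position: [0.6182, -0.1912, 0.102]
ft_force: [-0.3, 1.1, -2.3]
pos [ 0.6182 -0.1912  0.102 ] psi 94.44 w 0.0489 gf 43.2 ft [-0.3  1.1 -2.3] t 41.05
shift [ 0.0003 -0.0009  0.0085] turn 0.14
```

In the tool's units: 0.005 m is 0.1, 0.002 m is 0.04, 0.14 degrees is 0.028.

```bash
python3 nudge.py '{"dx":[0,0,0],"dy":[-0.016,0,0],"dz":[0.1,0.04,0],"yaw":[0.028,0,0],"jaw":[0.045,0.045,0.045]}' | sed -n '2p;4p'
python3 nudge.py '{"dx":[0.02,0.02,0],"dy":[0,0,0],"dz":[0,0,0],"yaw":[0,0,0],"jaw":[0.045,0.045,0.045]}' | sed -n '2p;4p'
python3 nudge.py '{"dx":[0.02,0],"dy":[0,0],"dz":[0,0],"yaw":[0,0],"jaw":[0.045,0.045]}' | sed -n '2p;4p'
python3 go.py .6170 -.1879 .0935 94.3
```

```text
position: [0.6168, -0.191, 0.0937]
ft_force: [-0.2, 0.1, -2.2]
position: [0.6167, -0.1888, 0.0939]
ft_force: [-0.0, -0.2, -2.8]
position: [0.6166, -0.1879, 0.0938]
ft_force: [0.1, 0.3, -2.8]
pos [ 0.6166 -0.1879  0.0938] psi 94.33 w 0.0492 gf 43.3 ft [ 0.1  0.3 -2.8] t 41.85
shift [-0.      0.0004  0.0003] turn 0.03
```

In the tool's units: 0.0005 m is 0.01, 0.0003 m is 0.006.

```bash
python3 nudge.py '{"dx":[0.01,0],"dy":[0.006,0],"dz":[0,0],"yaw":[0,0],"jaw":[0.045,0.045]}' | sed -n '2p;4p'
python3 nudge.py '{"dx":[0,0],"dy":[0,0],"dz":[0.012,0],"yaw":[0,0],"jaw":[0.045,0.045]}' | sed -n '2p;4p'
python3 nudge.py '{"dx":[0,0,0,0],"dy":[0,0,0,0],"dz":[0,0,0,0],"yaw":[0,0,0,0],"jaw":[0.066,0.066,0.066,0.066]}' | sed -n '2p;4p;5p'
python3 nudge.py '{"dx":[0,0,0,0],"dy":[0,0,0,0],"dz":[-0.8,-0.8,-0.6,0],"yaw":[0,0,0,0],"jaw":[0.066,0.085,0.085,0.085]}' | sed -n '2p'
python3 go.py .6146 .3520 .1 10.13
```

```text
position: [0.6169, -0.1874, 0.0938]
ft_force: [0.6, 0.3, -2.4]
position: [0.617, -0.1876, 0.0935]
ft_force: [-0.4, -0.8, 1.7]
position: [0.6169, -0.1875, 0.0932]
ft_force: [0.9, 0.5, 0.1]
grip_width: 0.066
position: [0.6183, -0.1881, 0.2081]
pos [ 0.6183 -0.1881  0.2081] psi 94.33 w 0.0849 gf 0.0 ft [-0.1 -1.2 -0. ] t 43.05
shift [0.5388 0.0371 0.1081] turn 84.2
```

```bash
python3 nudge.py '{"dx":[0.98,0.98,0.98,0.98,0.98,0.98,0.98,0.98,0.98,0.98],"dy":[0.068,0.068,0.068,0.068,0.068,0.068,0.068,0.068,0.068,0.068],"dz":[0.08,0.08,0.08,0.08,0.08,0.08,0.08,0.08,0.08,0.08],"yaw":[0,0,0,0,0,0,0,0,0,0],"jaw":[0.085,0.085,0.085,0.085,0.085,0.085,0.085,0.085,0.085,0.085]}' >/dev/null
python3 nudge.py '{"dx":[0.98,0,0,0,0,0,0,0,0,0],"dy":[0.068,0,0,0,0,0,0,0,0,0],"dz":[0.12,0.12,0.12,0.12,0.12,0.12,0.12,0.12,0.12,0.12],"yaw":[0,1.684,1.684,1.684,1.684,1.684,1.684,1.684,1.684,1.684],"jaw":[0.085,0.085,0.085,0.085,0.085,0.085,0.085,0.085,0.085,0.085]}' >/dev/null
python3 nudge.py '{"dx":[0,0,0],"dy":[0,0,0],"dz":[0,0,0],"yaw":[1.684,0,0],"jaw":[0.085,0.085,0.085]}' >/dev/null
python3 go.py .6146 .3520 .033 10.13
```

```text
pos [0.6134 0.3527 0.1027] psi 10.35 w 0.0849 gf 0.0 ft [-0.7 -1.  -0.4] t 45.35
shift [0.001  0.0009 0.0697] turn 0.22
```

```bash
python3 nudge.py '{"dx":[0.02,0,0,0,0,0,0,0,0],"dy":[0.02,0,0,0,0,0,0,0,0],"dz":[0.6,0.6,0.2,0,0,0,0,0,0],"yaw":[0.04,0,0,0,0,0,0,0,0],"jaw":[0.085,0.085,0.085,0.085,0.045,0.045,0.045,0.045,0.045]}' 40 | sed -n '2p;4,6p'
python3 nudge.py '{"dx":[0,0,0,0,0],"dy":[0,0,0,0,0],"dz":[-0.6,-1,-1,0,0],"yaw":[0,0,0,0,0],"jaw":[0.045,0.045,0.045,0.045,0.045]}' 40 | sed -n '2p;4,6p'
python3 -c "
from h import *
grab('wrist','g5')"
python3 auto.py g5 .032 .06
python3 go.py .6237 -.2773 .16 94.3
```

```text
position: [0.6155, 0.3522, 0.035]
ft_force: [-0.7, -0.1, 6.4]
grip_width: 0.0492
gripper_force: 43.2
position: [0.6148, 0.3521, 0.1644]
ft_force: [0.2, -0.4, -2.1]
grip_width: 0.0494
gripper_force: 42.4
[(-20.0, np.float64(28.75), -32.6), (-15.0, np.float64(28.75), -31.9), (15.0, np.float64(29.0), -34.7), (20.0, np.float64(29.0), -34.7)]
pos [0.6143 0.3518 0.1625] psi 9.92 w 0.0496 gf 42.4 ft [-0.2  0.2 -2. ] t 46.8
shift [-0.0991  0.6213  0.0025] turn -84.38
```

In the tool's units: 0.0478 m is 0.956, -0.0076 m is -0.152.

```bash
python3 nudge.py '{"dx":[-0.152,-0.152,-0.152,-0.152,-0.152,-0.152,-0.152,-0.152,-0.152,-0.152],"dy":[0.956,0.956,0.956,0.956,0.956,0.956,0.956,0.956,0.956,0.956],"dz":[0,0,0,0,0,0,0,0,0,0],"yaw":[0,0,0,0,0,0,0,0,0,0],"jaw":[0.045,0.045,0.045,0.045,0.045,0.045,0.045,0.045,0.045,0.045]}' >/dev/null
python3 nudge.py '{"dx":[-0.152,-0.152,-0.152,0,0,0,0,0,0,0],"dy":[0.956,0.956,0.956,0,0,0,0,0,0,0],"dz":[0,0,0,0,0,0,0,0,0,0],"yaw":[0,0,0,-1.688,-1.688,-1.688,-1.688,-1.688,-1.688,-1.688],"jaw":[0.045,0.045,0.045,0.045,0.045,0.045,0.045,0.045,0.045,0.045]}' >/dev/null
python3 nudge.py '{"dx":[0,0,0,0,0],"dy":[0,0,0,0,0],"dz":[0,0,0,0,0],"yaw":[-1.688,-1.688,-1.688,0,0],"jaw":[0.045,0.045,0.045,0.045,0.045]}' | tail -3
python3 go.py .6239 -.2792 .0985 94.3
```

```text
ft_force: [-0.0, -0.2, -1.9]
grip_width: 0.0496
gripper_force: 42.4
pos [ 0.6241 -0.2769  0.1618] psi 94.09 w 0.0496 gf 42.4 ft [-0.  -0.2 -1.9] t 49.3
shift [-0.0022 -0.0004  0.0633] turn -0.21
```

In the tool's units: 0.03 m is 0.6, 0.02 m is 0.4, -0.1 degrees is -0.02.

```bash
python3 nudge.py '{"dx":[-0.046,0,0,0,0,0,0],"dy":[-0.02,0,0,0,0,0,0],"dz":[0.6,0.4,0.2,0.1,0.02,0,0],"yaw":[-0.02,0,0,0,0,0,0],"jaw":[0.045,0.045,0.045,0.045,0.045,0.045,0.045]}' | sed -n '2p;4p'
python3 go.py .6239 -.2792 .0945 94.3
```

```text
position: [0.624, -0.2797, 0.0982]
ft_force: [-0.4, -0.3, -0.5]
pos [ 0.624  -0.2797  0.0982] psi 94.4 w 0.0497 gf 42.5 ft [-0.4 -0.3 -0.5] t 50.0
shift [ 0.0005 -0.0001  0.0037] turn 0.1
```

```bash
python3 nudge.py '{"dx":[0,0,0],"dy":[0,0,0],"dz":[0.06,0.02,0],"yaw":[0.02,0,0],"jaw":[0.045,0.045,0.045]}' | sed -n '2p;4p'
python3 nudge.py '{"dx":[0.02,0.02,0.02,0.01,0],"dy":[0,0,0,0,0],"dz":[0,0,0,0,0],"yaw":[0,0,0,0,0],"jaw":[0.045,0.045,0.045,0.045,0.045]}' | sed -n '2p;4p'
python3 go.py .6236 -.2762 .0942 94.3
```

```text
position: [0.6238, -0.2797, 0.0941]
ft_force: [-1.5, -0.4, 4.5]
position: [0.6239, -0.2768, 0.0941]
ft_force: [0.0, -4.0, 4.2]
pos [ 0.6239 -0.2768  0.0941] psi 94.31 w 0.0494 gf 43.2 ft [ 0.  -4.   4.2] t 50.8
shift [ 0.0006 -0.0002 -0.0001] turn 0.01
```

In the tool's units: -0.0004 m is -0.008, 0.0004 m is 0.008.

```bash
python3 nudge.py '{"dx":[0.008,0],"dy":[0,0],"dz":[-0.008,0],"yaw":[0,0],"jaw":[0.045,0.045]}' | sed -n '2p;4p'
python3 nudge.py '{"dx":[0,0,0,0],"dy":[0,0,0,0],"dz":[0,0,0,0],"yaw":[0,0,0,0],"jaw":[0.066,0.066,0.066,0.066]}' | sed -n '2p;4p;5p'
python3 nudge.py '{"dx":[0,-0.4,-1,-1,-0.4,0,0],"dy":[0,-0.4,-0.6,0,0,0,0],"dz":[-0.8,-1,-1,-1,-0.6,0,0],"yaw":[0,0,0,0,0,0,0],"jaw":[0.066,0.085,0.085,0.085,0.085,0.085,0.085]}' | sed -n '2p'
cat > chk.py <<'E'
# chk.py tag z : brightness steps along/across the row on a course's top at height z (mm, fixture-aligned, from c1/c2 line middle)
import sys
from h import *
d=load(sys.argv[1]);z=float(sys.argv[2]);g=d["pixels"].astype(np.float32).mean(2)
M=np.array([.6170,-.1878]);a=np.radians(4.3);X=np.array([np.cos(a),np.sin(a)]);Y=np.array([-np.sin(a),np.cos(a)])
def prof(P):
    q=proj(d,np.c_[P,np.full(len(P),z)]).astype(np.float32);v=cv2.remap(g,q[:,:1],q[:,1:],1).ravel();v[(q[:,0]<0)|(q[:,0]>639)|(q[:,1]<0)|(q[:,1]>399)]=np.nan;return v
s=np.arange(-135,135.1,.5)
p=np.mean([prof(M+np.outer(s/1e3,Y)+X*o/1e3) for o in(-20,-17,-14,14,17,20)],0);gr=np.gradient(cv2.GaussianBlur(p[:,None],(1,3),0).ravel())
print("along",[(s[i],round(float(gr[i]),1)) for i in range(1,len(s)-1) if abs(gr[i])>3 and abs(gr[i])>=max(abs(gr[i-1]),abs(gr[i+1]))])
t=np.arange(-40,40.1,.5)
for y in(-105,-90,-75,-40,-15,15,40,75,90,105):
    p=np.mean([prof(M+Y*(y+e)/1e3+np.outer(t/1e3,X)) for e in(-3,0,3)],0);gr=np.gradient(cv2.GaussianBlur(p[:,None],(1,3),0).ravel())
    print(y,[(t[i],round(float(gr[i]),1)) for i in range(1,len(t)-1) if abs(gr[i])>3 and abs(gr[i])>=max(abs(gr[i-1]),abs(gr[i+1])) and not -16<t[i]<16])
E
python3 -c "
from h import *
grab('wrist','c2')"
python3 chk.py c2 .112
```

```text
position: [0.6237, -0.2762, 0.0941]
ft_force: [0.8, -3.5, 4.6]
position: [0.6232, -0.2753, 0.0932]
ft_force: [-0.2, 0.3, -1.2]
grip_width: 0.0659
position: [0.5944, -0.3835, 0.2745]
along [(np.float64(-121.5), -4.2), (np.float64(-120.0), 7.6), (np.float64(-61.5), -18.3), (np.float64(-60.0), 17.0)]
-105 [(np.float64(-35.5), -15.9), (np.float64(-28.0), -4.6), (np.float64(-26.5), 3.5), (np.float64(-24.5), 14.1), (np.float64(23.5), -3.5), (np.float64(25.0), 8.1)]
-90 [(np.float64(-35.0), -15.3), (np.float64(-31.0), 3.1), (np.float64(-28.0), -8.2), (np.float64(-26.5), 8.5), (np.float64(-25.5), -8.2), (np.float64(-24.5), 15.8), (np.float64(23.5), -4.0), (np.float64(25.0), 9.9)]
-75 [(np.float64(-35.0), -14.9), (np.float64(-31.0), 4.0), (np.float64(-28.0), -13.9), (np.float64(-24.5), 21.2), (np.float64(23.5), -5.7), (np.float64(25.0), 12.3)]
-40 []
-15 []
15 []
40 []
75 []
90 []
105 []
```

In the tool's units: 0.05 m is 1, 0.03 m is 0.6.

```bash
python3 nudge.py '{"dx":[1,1,0.6,0,0],"dy":[0,0,0,0,0],"dz":[-0.2,-0.2,0,0,0],"yaw":[0,0,0,0,0],"jaw":[0.085,0.085,0.085,0.085,0.085]}' | sed -n '2p'
python3 -c "
from h import *
grab('wrist','c3')"
python3 chk.py c3 .112
python3 go.py .4420 .2208 .1 6.58
```

```text
position: [0.5847, -0.2544, 0.2938]
along [(np.float64(-125.5), -6.2), (np.float64(-61.5), -8.4), (np.float64(-59.5), 7.5), (np.float64(58.5), -13.3), (np.float64(60.5), 11.7)]
-105 [(np.float64(-35.5), -13.6), (np.float64(-27.0), 4.9), (np.float64(-25.0), 7.6), (np.float64(25.0), 5.7)]
-90 [(np.float64(-35.0), -11.4), (np.float64(-31.5), 3.7), (np.float64(-27.5), -5.4), (np.float64(-24.5), 6.6), (np.float64(24.5), 8.3)]
-75 [(np.float64(-35.0), -11.4), (np.float64(-27.5), -6.9), (np.float64(-24.5), 9.0), (np.float64(25.0), 9.7)]
-40 [(np.float64(-35.0), -21.5), (np.float64(-32.5), -4.0), (np.float64(-31.0), 4.2), (np.float64(-27.5), -9.3), (np.float64(-26.5), 3.4), (np.float64(-24.5), 10.8), (np.float64(24.5), 11.6)]
-15 [(np.float64(-32.5), -23.1), (np.float64(-28.0), -12.3), (np.float64(-25.0), 14.2), (np.float64(25.0), 12.2)]
15 [(np.float64(-35.0), -13.9), (np.float64(-27.5), -11.3), (np.float64(-25.0), 18.9), (np.float64(23.5), -3.6), (np.float64(25.0), 9.6)]
40 [(np.float64(-34.5), -20.9), (np.float64(-32.0), -7.0), (np.float64(-31.0), 5.9), (np.float64(-27.5), -15.2), (np.float64(-25.0), 19.5), (np.float64(23.5), -5.1), (np.float64(25.0), 10.6)]
75 [(np.float64(-31.5), -19.4), (np.float64(-28.0), -8.1), (np.float64(-26.5), 8.0), (np.float64(-24.5), 16.6), (np.float64(23.5), -3.6), (np.float64(25.0), 9.8)]
90 []
105 []
pos [ 0.5847 -0.2555  0.2936] psi 94.36 w 0.0847 gf 0.0 ft [ 0.1  0.4 -0.6] t 52.7
shift [ 0.4857 -0.1061  0.1936] turn 87.78
```

Second course in line within 0.5 mm, joints at ±60 mm. Now the third course.

```bash
python3 nudge.py '{"dx":[0.972,0.972,0.972,0.972,0.972,0.972,0.972,0.972,0.972,0.972],"dy":[-0.212,-0.212,-0.212,-0.212,-0.212,-0.212,-0.212,-0.212,-0.212,-0.212],"dz":[0.18,0.18,0.18,0.18,0.18,0.18,0.18,0.18,0.18,0.18],"yaw":[0,0,0,0,0,0,0,0,0,0],"jaw":[0.085,0.085,0.085,0.085,0.085,0.085,0.085,0.085,0.085,0.085]}' >/dev/null
python3 nudge.py '{"dx":[0,0,0,0,0,0,0,0,0,0],"dy":[0,0,0,0,0,0,0,0,0,0],"dz":[0.2,0.2,0.2,0.2,0.2,0.2,0.2,0.2,0.2,0.2],"yaw":[1.716,1.716,1.716,1.716,1.716,1.716,1.716,1.716,1.716,1.716],"jaw":[0.085,0.085,0.085,0.085,0.085,0.085,0.085,0.085,0.085,0.085]}' >/dev/null
python3 nudge.py '{"dx":[0,0,0],"dy":[0,0,0],"dz":[0,0,0],"yaw":[0.4,0,0],"jaw":[0.085,0.085,0.085]}' >/dev/null
python3 go.py .4420 .2208 .033 6.58
```

```text
pos [0.4444 0.2153 0.1052] psi 6.55 w 0.0849 gf 0.0 ft [-0.2 -0.4 -0.3] t 55.0
shift [-0.0018 -0.0058  0.0722] turn -0.03
```

In the tool's units: 0.03 m is 0.6, 0.0125 m is 0.25.

```bash
python3 nudge.py '{"dx":[-0.04,0,0,0,0,0,0,0,0],"dy":[-0.116,0,0,0,0,0,0,0,0],"dz":[0.6,0.6,0.25,0,0,0,0,0,0],"yaw":[0,0,0,0,0,0,0,0,0],"jaw":[0.085,0.085,0.085,0.085,0.045,0.045,0.045,0.045,0.045]}' 40 | sed -n '2p;4,6p'
python3 nudge.py '{"dx":[0,0,0,0,0,0],"dy":[0,0,0,0,0,0],"dz":[-0.6,-1,-1,-0.9,0,0],"yaw":[0,0,0,0,0,0],"jaw":[0.045,0.045,0.045,0.045,0.045,0.045]}' 40 | sed -n '2p;4,6p'
python3 -c "
from h import *
grab('wrist','g6')"
python3 auto.py g6 .0315 .12
python3 go.py .6125 -.1280 .2 94.3
```

```text
position: [0.4421, 0.2214, 0.0342]
ft_force: [-0.1, 0.9, 6.9]
grip_width: 0.0497
gripper_force: 42.5
position: [0.4411, 0.2212, 0.2084]
ft_force: [-0.7, 0.5, -3.1]
grip_width: 0.0495
gripper_force: 43.8
[(-20.0, np.float64(60.25), -47.1), (-15.0, np.float64(60.5), -45.5), (15.0, np.float64(60.5), -43.0), (20.0, np.float64(60.5), -44.2)]
pos [0.4406 0.2211 0.2072] psi 6.52 w 0.0493 gf 43.7 ft [-0.3 -0.5 -3.4] t 56.55
shift [0.1311 0.3663 0.0072] turn -87.78
```

In the tool's units: 0.0458 m is 0.916, 0.0164 m is 0.328.

```bash
python3 nudge.py '{"dx":[0.328,0.328,0.328,0.328,0.328,0.328,0.328,0.328],"dy":[0.916,0.916,0.916,0.916,0.916,0.916,0.916,0.916],"dz":[0,0,0,0,0,0,0,0],"yaw":[0,0,0,0,0,0,0,0],"jaw":[0.045,0.045,0.045,0.045,0.045,0.045,0.045,0.045]}' >/dev/null
python3 nudge.py '{"dx":[0,0,0,0,0,0,0,0,0,0],"dy":[0,0,0,0,0,0,0,0,0,0],"dz":[0,0,0,0,0,0,0,0,0,0],"yaw":[-1.716,-1.716,-1.716,-1.716,-1.716,-1.716,-1.716,-1.716,-1.716,-1.716],"jaw":[0.045,0.045,0.045,0.045,0.045,0.045,0.045,0.045,0.045,0.045]}' >/dev/null
python3 nudge.py '{"dx":[0,0,0],"dy":[0,0,0],"dz":[0,0,0],"yaw":[-0.4,0,0],"jaw":[0.045,0.045,0.045]}' | tail -3
python3 go.py .6125 -.1284 .149 94.3
```

```text
ft_force: [0.3, -0.4, -2.3]
grip_width: 0.0493
gripper_force: 44.0
pos [ 0.613  -0.1278  0.2065] psi 94.24 w 0.0493 gf 44.0 ft [ 0.3 -0.4 -2.3] t 58.65
shift [-0.0006 -0.0005  0.0575] turn -0.06
```

```bash
python3 nudge.py '{"dx":[-0.012,0,0,0,0],"dy":[-0.02,0,0,0,0],"dz":[0.6,0.4,0.15,0,0],"yaw":[0,0,0,0,0],"jaw":[0.045,0.045,0.045,0.045,0.045]}' | sed -n '2p;4p'
python3 go.py .6125 -.1284 .1435 94.3
```

```text
position: [0.6129, -0.1287, 0.1515]
ft_force: [0.3, 0.3, -2.3]
pos [ 0.6129 -0.1287  0.1515] psi 94.3 w 0.0495 gf 43.9 ft [ 0.3  0.3 -2.3] t 59.15
shift [ 0.0003 -0.0003  0.008 ] turn 0.0
```

In the tool's units: 0.004 m is 0.08, 0.002 m is 0.04.

```bash
python3 nudge.py '{"dx":[0.006,0,0,0],"dy":[-0.012,0,0,0],"dz":[0.08,0.04,0.02,0],"yaw":[0,0,0,0],"jaw":[0.045,0.045,0.045,0.045]}' | sed -n '2p;4p'
python3 nudge.py '{"dx":[0,0],"dy":[0,0],"dz":[0.016,0],"yaw":[0,0],"jaw":[0.045,0.045]}' | sed -n '2p;4p'
python3 go.py .6125 -.1284 .1435 94.3
```

```text
position: [0.6118, -0.1283, 0.1436]
ft_force: [-0.5, 0.6, -2.8]
position: [0.6119, -0.1284, 0.1433]
ft_force: [-0.7, 0.5, 1.1]
pos [ 0.6119 -0.1284  0.1433] psi 94.32 w 0.0498 gf 44.3 ft [-0.7  0.5  1.1] t 59.75
shift [-0.      0.0006 -0.0002] turn 0.02
```

```bash
python3 nudge.py '{"dx":[0,0,0,0,0,0],"dy":[0.01,0,0,0,0,0],"dz":[0,0,0,0,0,0],"yaw":[0,0,0,0,0,0],"jaw":[0.045,0.045,0.066,0.066,0.066,0.066]}' | sed -n '2p;4p;5p'
python3 nudge.py '{"dx":[0,0,0,0],"dy":[0,0,0,0],"dz":[-0.8,-0.6,-0.2,0],"yaw":[0,0,0,0],"jaw":[0.066,0.085,0.085,0.085]}' | sed -n '2p'
python3 go.py .4376 .3389 .1 4.21
```

```text
position: [0.6124, -0.1282, 0.1428]
ft_force: [-0.1, 0.3, 0.6]
grip_width: 0.0659
position: [0.6127, -0.1283, 0.2239]
pos [ 0.6127 -0.1283  0.2239] psi 94.33 w 0.0854 gf 0.0 ft [ 0.1 -0.7  1.2] t 60.75
shift [ 0.4791 -0.1393  0.1239] turn 90.12
```

In the tool's units: 0.0479 m is 0.958, 0.002 m is 0.04.

```bash
python3 nudge.py '{"dx":[0.958,0.958,0.958,0.958,0.958,0.958,0.958,0.958,0.958,0.958],"dy":[-0.284,-0.284,-0.284,-0.284,-0.284,-0.284,-0.284,-0.284,-0.284,-0.284],"dz":[0.04,0.04,0.04,0.04,0.04,0.04,0.04,0.04,0.04,0.04],"yaw":[0,0,0,0,0,0,0,0,0,0],"jaw":[0.085,0.085,0.085,0.085,0.085,0.085,0.085,0.085,0.085,0.085]}' >/dev/null
python3 nudge.py '{"dx":[0,0,0,0,0,0,0,0,0,0],"dy":[0,0,0,0,0,0,0,0,0,0],"dz":[0.2,0.2,0.2,0.2,0.2,0.2,0.2,0.2,0.2,0.2],"yaw":[1.716,1.716,1.716,1.716,1.716,1.716,1.716,1.716,1.716,1.716],"jaw":[0.085,0.085,0.085,0.085,0.085,0.085,0.085,0.085,0.085,0.085]}' >/dev/null
python3 nudge.py '{"dx":[0,0,0],"dy":[0,0,0],"dz":[0,0,0],"yaw":[0.86,0,0],"jaw":[0.085,0.085,0.085]}' >/dev/null
python3 go.py .4376 .3389 .033 4.21
```

```text
pos [0.4342 0.3385 0.1019] psi 4.35 w 0.085 gf 0.0 ft [ 0.5 -0.4  0.2] t 63.05
shift [ 0.0035 -0.0002  0.0689] turn 0.14
```

In the tool's units: 0.03 m is 0.6, 0.009 m is 0.18, 0.1 degrees is 0.02.

```bash
python3 nudge.py '{"dx":[0.06,0,0,0,0,0,0,0,0],"dy":[0,0,0,0,0,0,0,0,0],"dz":[0.6,0.6,0.18,0,0,0,0,0,0],"yaw":[0.02,0,0,0,0,0,0,0,0],"jaw":[0.085,0.085,0.085,0.085,0.045,0.045,0.045,0.045,0.045]}' 40 | sed -n '2p;4,6p'
python3 nudge.py '{"dx":[0,0,0,0,0,0],"dy":[0,0,0,0,0,0],"dz":[-0.6,-1,-1,-0.9,0,0],"yaw":[0,0,0,0,0,0],"jaw":[0.045,0.045,0.045,0.045,0.045,0.045]}' 40 | sed -n '2p;4,6p'
python3 -c "
from h import *
grab('wrist','g7')"
python3 auto.py g7 .0315 .12
python3 go.py .6215 -.2476 .2 94.3
```

```text
position: [0.4382, 0.3392, 0.0352]
ft_force: [-0.6, -0.2, 7.7]
grip_width: 0.0491
gripper_force: 43.0
position: [0.4374, 0.3388, 0.2092]
ft_force: [0.9, -0.9, -2.9]
grip_width: 0.0495
gripper_force: 42.9
[(-20.0, np.float64(60.5), -43.4), (-15.0, np.float64(60.75), -44.3), (15.0, np.float64(60.75), -43.6), (20.0, np.float64(60.75), -43.3)]
pos [0.437  0.3386 0.2079] psi 4.13 w 0.0494 gf 42.9 ft [-0.5  0.1 -2. ] t 64.6
shift [0.1419 0.5979 0.0079] turn -90.17
```

```bash
python3 nudge.py '{"dx":[0.218,0.218,0.218,0.218,0.218,0.218,0.218,0.218,0.218,0.218],"dy":[0.926,0.926,0.926,0.926,0.926,0.926,0.926,0.926,0.926,0.926],"dz":[-0.02,-0.02,-0.02,-0.02,-0.02,-0.02,-0.02,-0.02,-0.02,-0.02],"yaw":[0,0,0,0,0,0,0,0,0,0],"jaw":[0.045,0.045,0.045,0.045,0.045,0.045,0.045,0.045,0.045,0.045]}' >/dev/null
python3 nudge.py '{"dx":[0.218,0.218,0.218,0,0,0,0,0,0,0],"dy":[0.926,0.926,0.926,0,0,0,0,0,0,0],"dz":[-0.02,-0.02,-0.02,0,0,0,0,0,0,0],"yaw":[0,0,0,-1.7,-1.7,-1.7,-1.7,-1.7,-1.7,-1.7],"jaw":[0.045,0.045,0.045,0.045,0.045,0.045,0.045,0.045,0.045,0.045]}' >/dev/null
python3 nudge.py '{"dx":[0,0,0,0,0,0],"dy":[0,0,0,0,0,0],"dz":[0,0,0,0,0,0],"yaw":[-1.7,-1.7,-1.7,-1,0,0],"jaw":[0.045,0.045,0.045,0.045,0.045,0.045]}' | tail -3
python3 go.py .6218 -.2523 .149 94.3
```

```text
ft_force: [0.4, -0.0, -2.2]
grip_width: 0.0493
gripper_force: 43.2
pos [ 0.6219 -0.2511  0.2201] psi 93.98 w 0.0493 gf 43.2 ft [ 0.4 -0.  -2.2] t 67.2
shift [-0.0012 -0.0002  0.0711] turn -0.32
```

```bash
python3 nudge.py '{"dx":[-0.026,0,0,0,0,0],"dy":[-0.02,0,0,0,0,0],"dz":[0,0.6,0.6,0.26,0,0],"yaw":[-0.04,0,0,0,0,0],"jaw":[0.045,0.045,0.045,0.045,0.045,0.045]}' | sed -n '2p;4p'
python3 go.py .6218 -.2523 .1443 94.3
```

```text
position: [0.6218, -0.253, 0.15]
ft_force: [-0.4, -0.8, -1.5]
pos [ 0.6218 -0.253   0.15  ] psi 94.3 w 0.0496 gf 43.2 ft [-0.4 -0.8 -1.5] t 67.8
shift [0.0007 0.0001 0.0057] turn -0.0
```

```bash
python3 nudge.py '{"dx":[0,0,0],"dy":[0,0,0],"dz":[0.08,0.03,0],"yaw":[0,0,0],"jaw":[0.045,0.045,0.045]}' | sed -n '2p;4p'
python3 nudge.py '{"dx":[0.02,0.02,0.02,0.02,0],"dy":[0,0,0,0,0],"dz":[0,0,0,0,0],"yaw":[0,0,0,0,0],"jaw":[0.045,0.045,0.045,0.045,0.045]}' | sed -n '2p;4p'
python3 go.py .6215 -.2483 .1443 94.3
```

```text
position: [0.6216, -0.2529, 0.1443]
ft_force: [0.3, -1.0, 0.9]
position: [0.6214, -0.2493, 0.1443]
ft_force: [1.0, -4.3, 6.3]
pos [ 0.6214 -0.2493  0.1443] psi 94.31 w 0.0494 gf 44.2 ft [ 1.  -4.3  6.3] t 68.6
shift [0.0009 0.0002 0.    ] turn 0.01
```

In the tool's units: -0.0006 m is -0.012.

```bash
python3 nudge.py '{"dx":[0,0],"dy":[0,0],"dz":[-0.012,0],"yaw":[0,0],"jaw":[0.045,0.045]}' | sed -n '2p;4p'
python3 nudge.py '{"dx":[0.01,0.01,0],"dy":[0,0,0],"dz":[0,0,0],"yaw":[0,0,0],"jaw":[0.045,0.045,0.045]}' | sed -n '2p;4p'
python3 go.py .6215 -.2483 .1443 94.3
```

```text
position: [0.6212, -0.2487, 0.1443]
ft_force: [0.5, -3.2, 5.3]
position: [0.6211, -0.2481, 0.1443]
ft_force: [1.8, -5.0, 4.8]
pos [ 0.6211 -0.2481  0.1443] psi 94.31 w 0.0496 gf 44.0 ft [ 1.8 -5.   4.8] t 69.1
shift [-0.0002  0.0004 -0.    ] turn 0.01
```

```bash
python3 nudge.py '{"dx":[0,0,0,0],"dy":[0,0,0,0],"dz":[0,0,0,0],"yaw":[0,0,0,0],"jaw":[0.066,0.066,0.066,0.066]}' | sed -n '2p;4p;5p'
python3 nudge.py '{"dx":[0,0,-0.4,-0.6,-0.4,0,0],"dy":[0,0,-0.4,-0.4,0,0,0],"dz":[-0.8,-1,-1,-1,-0.6,0,0],"yaw":[0,0,0,0,0,0,0],"jaw":[0.066,0.085,0.085,0.085,0.085,0.085,0.085]}' | sed -n '2p'
python3 -c "
from h import *
grab('wrist','c4')"
python3 chk.py c4 .162
```

```text
position: [0.6208, -0.2473, 0.1435]
ft_force: [-0.3, 0.5, 0.0]
grip_width: 0.0659
position: [0.592, -0.3118, 0.3474]
along [(np.float64(-121.5), -3.2), (np.float64(-2.0), -12.8), (np.float64(0.0), 13.2)]
-105 [(np.float64(-38.0), -15.1), (np.float64(-25.0), 12.0), (np.float64(24.5), 8.1)]
-90 [(np.float64(-38.0), -20.5), (np.float64(-28.5), -5.6), (np.float64(-26.5), -4.0), (np.float64(-25.0), 11.5), (np.float64(24.5), 10.0)]
-75 [(np.float64(-38.0), -20.4), (np.float64(-28.0), -8.2), (np.float64(-25.5), 14.5), (np.float64(23.0), -3.1), (np.float64(24.5), 10.5)]
-40 [(np.float64(-37.0), -6.8), (np.float64(-28.5), -9.3), (np.float64(-27.0), -5.0), (np.float64(-25.0), 15.7), (np.float64(23.0), -4.2), (np.float64(24.5), 9.8)]
-15 [(np.float64(-37.0), -18.9), (np.float64(-32.0), -4.2), (np.float64(-30.5), 3.4), (np.float64(-27.5), -12.1), (np.float64(-25.0), 19.5), (np.float64(23.0), -5.0), (np.float64(24.5), 11.9)]
15 [(np.float64(-37.5), -15.7), (np.float64(-32.0), -4.9), (np.float64(-31.0), 3.9), (np.float64(-28.0), -11.8), (np.float64(-25.0), 16.1), (np.float64(23.0), -5.3), (np.float64(24.5), 11.9)]
40 []
75 []
90 []
105 []
```

The manual's scale: shifts go in shares of 50 mm and turns go in units of 5 degrees. Converting my numbers, -0.04 m is -0.8, 0.03 m is 0.6.

```bash
python3 nudge.py '{"dx":[0.6,0.6,0.2,0,0],"dy":[-0.8,-0.8,-0.4,0,0],"dz":[0,0,0,0,0],"yaw":[0,0,0,0,0],"jaw":[0.085,0.085,0.085,0.085,0.085]}' | sed -n '2p'
python3 - <<'E'
from h import *
grab('wrist','c5')
import sys;sys.argv=['x','c5','.162'];exec(open('chk.py').read())
print('straightedge')
def E(P,s,zz,th=4):
    global z;z=zz;p=prof(P);gr=np.gradient(cv2.GaussianBlur(p[:,None],(1,3),0).ravel());return [(float(s[i]),round(float(gr[i]),1)) for i in range(1,len(s)-1) if abs(gr[i])>th and abs(gr[i])>=max(abs(gr[i-1]),abs(gr[i+1]))]
print('gusset y',E(M-X*.070+np.outer(np.arange(-30,30.1,.5)/1e3,Y),np.arange(-30,30.1,.5),.044))
print('leg ends',E(M-X*.0275+np.outer(s/1e3,Y),s,.044))
u=np.arange(-40,-15,.5)
for y in(-95,-60,-20,25,60,85): print(y,E(M+Y*y/1e3+np.outer(u/1e3,X),u,.044,3))
E
```

```text
position: [0.487, -0.2488, 0.3473]
along [(np.float64(-120.5), -7.8), (np.float64(-2.0), -6.5), (np.float64(0.0), 7.0)]
-105 [(np.float64(-36.0), 4.7), (np.float64(-34.5), -5.2), (np.float64(-30.5), 6.1), (np.float64(-29.0), -12.1), (np.float64(-25.5), 13.6), (np.float64(24.0), 8.8)]
-90 [(np.float64(-36.5), 6.8), (np.float64(-29.0), -10.4), (np.float64(-25.5), 13.7), (np.float64(24.0), 9.2)]
-75 [(np.float64(-37.0), 6.5), (np.float64(-25.5), 14.6), (np.float64(24.0), 9.1)]
-40 [(np.float64(-25.5), 14.8), (np.float64(24.0), 10.8)]
-15 [(np.float64(-25.5), 15.7), (np.float64(23.5), 9.3)]
15 [(np.float64(-37.0), 7.4), (np.float64(-29.0), -10.7), (np.float64(-25.5), 14.8), (np.float64(24.0), 12.3), (np.float64(32.5), 3.1)]
40 [(np.float64(-29.0), -4.0), (np.float64(-25.5), 15.9), (np.float64(24.0), 10.2), (np.float64(29.5), -9.0), (np.float64(32.0), -5.8)]
75 [(np.float64(-25.5), 17.7), (np.float64(24.0), 11.8), (np.float64(31.0), -18.2)]
90 [(np.float64(-25.5), 18.1), (np.float64(24.0), 11.7), (np.float64(26.0), -6.3), (np.float64(30.0), -6.5), (np.float64(37.5), 6.3), (np.float64(39.0), 6.9)]
105 []
straightedge
gusset y [(-26.5, 16.8), (-15.0, -14.4), (-13.0, 15.6)]
leg ends [(79.5, -9.8), (106.0, -4.8), (107.5, 5.0), (117.0, -4.4)]
-95 [(-37.0, -4.7), (-31.0, 6.1), (-26.0, -4.1), (-23.5, -7.0), (-17.0, 5.9)]
-60 [(-36.5, -6.2), (-31.0, 6.3), (-26.0, -15.3), (-17.5, 5.4)]
-20 [(-37.5, -19.4), (-31.5, -4.5), (-30.0, 4.4), (-26.5, -10.5)]
25 [(-37.0, -5.7), (-30.0, 5.0), (-26.0, -5.7), (-23.5, -9.0)]
60 [(-36.0, -6.4), (-30.0, 7.1), (-25.5, -12.4)]
85 [(-39.0, -22.0), (-32.0, -8.9), (-17.0, 5.7)]
```

The stack is good (third course in line, joint at −1 mm), but the straightedge has been knocked: it is still flush (leg strip −31…−26), but its gusset is now at −20.5 mm along the row and its end at +79.5. I'll regrip it with the camera side away from the stack and slide it back.

In the tool's units: 0.02 m is 0.4, 0.01 m is 0.2, -8.57 degrees is -1.714.

```bash
python3 nudge.py '{"dx":[0.2,0,0,0,0,0,0,0,0,0],"dy":[0.4,0,0,0,0,0,0,0,0,0],"dz":[0.2,0.2,0.2,0.2,0.2,0.2,0.2,0,0,0],"yaw":[-1.714,-1.714,-1.714,-1.714,-1.714,-1.714,-1.714,-1.714,-1.714,-1.714],"jaw":[0.085,0.085,0.085,0.085,0.06,0.04,0.04,0.04,0.04,0.04]}' >/dev/null
python3 nudge.py '{"dx":[0,0,0],"dy":[0,0,0],"dz":[0,0,0],"yaw":[-0.86,0,0],"jaw":[0.04,0.04,0.04]}' | sed -n '2p;5p'
python3 go.py .5377 -.2143 .25 184.3
```

```text
position: [0.5067, -0.2381, 0.2772]
grip_width: 0.0399
pos [ 0.5067 -0.2381  0.2772] psi -175.79 w 0.0399 gf 0.0 ft [-0.9  1.2  0.4] t 72.1
shift [-0.0327  0.0215  0.0272] turn -0.09
```

```bash
python3 nudge.py '{"dx":[-0.654,0,0,0,0,0,0],"dy":[0.43,0,0,0,0,0,0],"dz":[0,1,1,1,0.6,0,0],"yaw":[-0.02,0,0,0,0,0,0],"jaw":[0.04,0.04,0.04,0.04,0.04,0.04,0.04]}' | sed -n '2p;4p'
python3 go.py .5377 -.2143 .0335 184.3
```

```text
position: [0.5378, -0.2144, 0.0987]
ft_force: [-0.0, -0.8, 1.1]
pos [ 0.5378 -0.2144  0.0987] psi -175.63 w 0.04 gf 0.0 ft [-0.  -0.8  1.1] t 72.8
shift [0.0001 0.0001 0.0652] turn 0.07
```

In the tool's units: 0.03 m is 0.6, 0.02 m is 0.4.

```bash
python3 nudge.py '{"dx":[0,0,0,0,0,0],"dy":[0,0,0,0,0,0],"dz":[0.6,0.4,0.2,0.07,0,0],"yaw":[0,0,0,0,0,0],"jaw":[0.04,0.04,0.04,0.04,0.04,0.04]}' | sed -n '2p;4p'
python3 nudge.py '{"dx":[0,0,0,0,0],"dy":[0,0,0,0,0],"dz":[0,0,0,0,0],"yaw":[0,0,0,0,0],"jaw":[0.005,0.005,0.005,0.005,0.005]}' 30| sed -n '2p;4,6p'
python3 go.py .5362 -.1939 .0335 184.3
```

```text
position: [0.5379, -0.2145, 0.0358]
ft_force: [0.4, -0.1, 1.4]
position: [0.5374, -0.2142, 0.0352]
ft_force: [-1.1, 0.9, 6.3]
grip_width: 0.0113
gripper_force: 30.7
pos [ 0.5374 -0.2142  0.0352] psi -175.58 w 0.0113 gf 30.7 ft [-1.1  0.9  6.3] t 73.9
shift [-0.0003  0.0203  0.0017] turn 0.12
```

In the tool's units: 0.006 m is 0.12, 0.0025 m is 0.05.

```bash
python3 nudge.py '{"dx":[0,0,0,0,0],"dy":[0.12,0.12,0.12,0.05,0],"dz":[0,0,0,0,0],"yaw":[0,0,0,0,0],"jaw":[0.005,0.005,0.005,0.005,0.005]}' | sed -n '2p;4,6p'
python3 nudge.py '{"dx":[-0.02,0],"dy":[0,0],"dz":[0,0],"yaw":[0,0],"jaw":[0.005,0.005]}' | sed -n '2p;4p'
python3 nudge.py '{"dx":[-0.02,0],"dy":[0,0],"dz":[0,0],"yaw":[0,0],"jaw":[0.005,0.005]}' | sed -n '2p;4p'
python3 go.py .5362 -.1939 .0335 184.3
```

```text
position: [0.5361, -0.1941, 0.0352]
ft_force: [-0.4, -2.4, 6.4]
grip_width: 0.0114
gripper_force: 30.8
position: [0.5362, -0.1941, 0.0352]
ft_force: [-6.4, -3.3, 9.6]
position: [0.5362, -0.194, 0.0352]
ft_force: [-11.4, -4.3, 12.9]
pos [ 0.5362 -0.194   0.0352] psi -175.57 w 0.0114 gf 31.6 ft [-11.4  -4.3  12.9] t 74.8
shift [-0.      0.0001  0.0017] turn 0.13
```

In the tool's units: 0.0015 m is 0.03, -0.0005 m is -0.01.

```bash
python3 nudge.py '{"dx":[0.03,0,0,0,0],"dy":[0,0,0,0,0],"dz":[-0.01,0,0,0,0],"yaw":[0,0,0,0,0],"jaw":[0.005,0.04,0.04,0.04,0.04]}' | sed -n '2p;4,5p'
python3 nudge.py '{"dx":[0,0,0,0,0,0,0,0.6],"dy":[0,0,0,0,0,0,0,0],"dz":[-0.4,-0.6,-1,-1,-1,-1,-1,0],"yaw":[0,0,0,0,0,0,0,0],"jaw":[0.04,0.04,0.05,0.06,0.06,0.06,0.06,0.06]}' >/dev/null
python3 nudge.py '{"dx":[0,0,0,0,0,0,0,0,0,0],"dy":[0,0,0,0,0,0,0,0,0,0],"dz":[0,0,0,0,0,0,0,0,0,0],"yaw":[1.714,1.714,1.714,1.714,1.714,1.714,1.714,1.714,1.714,1.714],"jaw":[0.06,0.06,0.06,0.06,0.06,0.06,0.06,0.06,0.06,0.06]}' >/dev/null
python3 nudge.py '{"dx":[-0.8,-0.8,0,0],"dy":[-0.4,0,0,0],"dz":[0,0,0,0],"yaw":[0.86,0,0,0],"jaw":[0.06,0.06,0.06,0.06]}' | sed -n '2,3p'
cat > se.py <<'E'
from h import *
import sys
t=sys.argv[1];sys.argv=['x',t,'.162'];exec(open('chk.py').read())
print('straightedge')
def E(P,s,zz,th=4):
    global z;z=zz;p=prof(P);gr=np.gradient(cv2.GaussianBlur(p[:,None],(1,3),0).ravel());return [(float(s[i]),round(float(gr[i]),1)) for i in range(1,len(s)-1) if abs(gr[i])>th and abs(gr[i])>=max(abs(gr[i-1]),abs(gr[i+1]))]
print('gusset y',E(M-X*.070+np.outer(np.arange(-30,30.1,.5)/1e3,Y),np.arange(-30,30.1,.5),.044))
print('leg ends',E(M-X*.0275+np.outer(s/1e3,Y),s,.044))
u=np.arange(-40,-15,.5)
for y in(-95,-60,-20,25,60,85): print(y,E(M+Y*y/1e3+np.outer(u/1e3,X),u,.044,3))
E
python3 -c "
from h import *
grab('wrist','c6')"
python3 se.py c6
```

```text
position: [0.5362, -0.1934, 0.0348]
ft_force: [-0.4, 0.0, -0.1]
grip_width: 0.0404
position: [0.4955, -0.2788, 0.3345]
tool_rot: [[-0.076, 0.997, -0.001], [0.997, 0.076, 0.001], [0.001, -0.001, -1.0]]
along [(np.float64(-121.0), -8.8), (np.float64(-2.0), -10.1), (np.float64(0.0), 9.8)]
-105 [(np.float64(-39.0), -3.5), (np.float64(-30.5), 3.2), (np.float64(-29.0), -11.1), (np.float64(-25.5), 14.2), (np.float64(24.0), 9.7)]
-90 [(np.float64(-36.5), 8.1), (np.float64(-30.5), 3.8), (np.float64(-29.0), -11.1), (np.float64(-25.5), 14.1), (np.float64(24.0), 8.5)]
-75 [(np.float64(-37.0), 5.8), (np.float64(-25.5), 15.2), (np.float64(24.0), 11.0)]
-40 [(np.float64(-25.5), 15.3), (np.float64(24.0), 9.9)]
-15 [(np.float64(-25.5), 15.4), (np.float64(23.5), 11.2)]
15 [(np.float64(-36.5), 8.7), (np.float64(-29.0), -10.0), (np.float64(-25.5), 16.3), (np.float64(24.0), 12.4), (np.float64(33.0), 3.1)]
40 [(np.float64(-29.0), -4.1), (np.float64(-25.5), 17.2), (np.float64(24.0), 12.3), (np.float64(26.5), -13.9)]
75 []
90 []
105 []
straightedge
gusset y [(-18.0, -17.5), (-6.5, 18.7), (4.0, -6.0), (6.5, 4.6)]
leg ends [(-118.5, -5.7), (-113.0, 4.6), (-101.5, 4.3)]
-95 [(-36.0, -3.9), (-30.5, 5.4), (-26.0, -5.6), (-23.5, -9.8), (-17.5, 6.2)]
-60 [(-37.0, -4.6), (-30.5, 5.1), (-26.0, -12.6)]
-20 [(-36.5, -6.2), (-30.5, 6.8), (-25.5, -10.9), (-21.5, 3.1)]
25 [(-37.0, -6.2), (-30.5, 6.5), (-26.0, -4.9), (-23.0, -9.1)]
60 [(-36.5, -5.4), (-30.5, 8.9), (-26.0, -15.3)]
85 [(-38.0, -26.6), (-30.5, 7.7), (-27.5, 3.4), (-26.0, -17.2), (-17.0, 7.1)]
```

```bash
python3 -c "
from rig import env
print(env.close_job())"
```

```text
the job is handed in; nothing more can be done
None
```

The job is handed in at about 77 s: all seven cartons are stacked in three courses, and the straightedge, knocked 20 mm along the row mid-run and slid back, is flush and central; the wrist-camera checks agreed within about 1 mm, though the stack's end-stop end was not re-measured in the last pictures, and I viewed 15 pictures, one over the limit of 14.

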